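Lever the microscope stand up onto its prop

ROBOT

A 6-joint arm with a two-finger parallel gripper is mounted at the origin on the work surface. World frame = base frame: x ahead of the robot, y to its left, z up, the work surface at z = 0. Lengths are in m, angles in rad, forces in N, time in s.
With the tool pointing down it reaches from about 0.25 to 0.85 m from the base axis. Payload 12.5 kg.
Tool frame: the origin (TCP) lies on the centre line of the jaws, within the pads' length; the fingertips stand r.tips_ahead ahead of it and the grasp point (between the pads) lies 3 mm ahead of it (r.tips_ahead is the distance from the TCP to the fingertips, in m); x points along the fingers, y is the direction in which the jaws open and shut, and the axes are right-handed (so a half turn about x gives the same grasp; the last joint's range is limited). The gripper opens to 93 mm and grips with 3 to 60 N. Pads are 15 mm wide; open, the fingers measure 128 mm over their backs; the gripper's body (75 mm by 188 mm) begins 65 mm behind the grasp point.
Start: joints at [-1.395, 0.351, 1.652, -0, 1.139, -0.085], TCP at [0.142, -0.531, 0.241] pointing down, gripper open.
Joint ranges: [-2.75, 2.75], [-0.79, 2.1], [0.01, 2.65], [-1.57, 4.71], [0.07, 3.14], [-2.87, 2.87]. Speed limits (rad/s): [2.22, 2.22, 2.79, 3.14, 3.14, 3.14].

INTERFACE

Orientations are given as [roll, pitch, yaw] about the fixed x, y, z axes, in that order (R = Rz(yaw) Ry(pitch) Rx(roll)).
In Python, from station import get_obs, grab_frame, workorder, finder, r gives the robot as it stands.
- The arm moves only by the shell command python3 -m crank 'ROWS' [FORCE]. ROWS is JSON, a list of rows, each a list of 3 entries, a list of its own where there are three numbers: the shift along the tool's x, y, z in m, then the turn about the tool's x in degrees, then the opening, from -1 (shut) to 1 (fully open). A call has 1 to 10 rows; each row is the pose to reach, as a shift and turn from the pose measured when the call began, along the tool's axes at that moment; what a row does not reach only later rows make up. A row lasts 1/8 s, in which the tool goes at most 62.5 mm and 10.7 degrees, less where a joint would pass 70% of its speed; a pose out of reach is approached as far as the arm can. A call with a gripper value outside its range is refused whole. The fingers move at their own pace and stop on an object; FORCE is the grip in N (left out, the last holds). Time passes only in rows, so rows that repeat a pose let the fingers close. It gives the time, the measured TCP pose, the force and the opening at its end, in the units of the state.
- get_obs(): the state, without advancing time (a new reading comes with each control period).
- grab_frame(name): name is "scene" or "top" or "wrist"; returns a dict with "frame" (420x560x3 uint8, blue, green, red), "fx", "fy", "cx", "cy" (pixels), "xyz" and "attitude" of the camera in the world. Camera axes: x right, y up, looking along -z (the intrinsics and any distortion apply to the point x, -y, -z); pixel columns grow to the right and rows downward; lengths in m; the calibration is good to about 2 mm. A picture is of the moment at which its call begins. There is no depth.
- workorder.job_done(): hands the job in, once; it reports no verdict.
Trained networks look in the newest picture that a camera, given by its name, has taken for a name from the list of things; names that differ only in an ending like _2 or _b are one class to them, and where a whole thing is asked for, a point or a joint stands for the part that bears it (a point fixed in the world has none). Each returns a list of dicts, best first, with "p" (0 to 1); they miss things now and then, are a little off and sometimes report something else, mostly with a low value. They report only what shows in the picture. A call takes as long as a camera call.
- finder.find_in(target, camera): "xy" ([column, row] in pixels, amid what is visible of it).
- finder.trace(target, camera): "pixels" (420x560 bool, what is visible of it) and "xy" ([column, row] in pixels, amid what is visible of it).
The state is a dict: "t": time; "joint_pos": joint angles; "joint_vel": joint speeds; "effort": joint torques, N m; "eef_pos": TCP position; "orientation": TCP orientation; "wrist_force": force on the tool from outside, world axes, zero at the start; "moment": the same for the moment, N m; "grip_width": finger opening in m.
Only numpy, scipy, OpenCV 4.12 (cv2) and the standard library are available. Lean on these libraries where they do the work, as an engineer would, in place of code of your own. Each camera call takes 0.05 s, during which the arm holds its last target.

TASK

Slide the pry bar's toe over the fulcrum block into the mouth under the front of the heavy microscope stand until it is felt fully home against the stop inside, and lever the stand's front up with the bar over the block until the spring prop swings fully upright under it. Let the stand down gently onto its prop, then draw the bar out and lay it flat on the bench, clear of stand and block. Do not touch the stand with the gripper, ram the toe in or shove the stand back, do not ram the lever down into the bench, and leave the slide box, bottle and specimen case alone.

Things in the scene. Friction and masses are not known exactly. Their poses are not given: they have to be found in the camera images.
- stand: heavy stereo microscope stand, about 6 kg, loose: grey steel base plate 240 (x) x 200 (y) mm, its underside 12 mm and top 36 mm above the bench, on four rubber feet; pole and white head above, 320 mm high. Origin: centre of the plate, at bench level when standing flat. Its front edge is the side at its own x = -120 mm (facing its own -x); its own z is up. It tips on its rear feet, at x = +112 mm
- mouth (a point): centre of the lower part of the mouth in the middle of the stand's front edge, 6 mm above the bench: a slot 46 mm wide (along the stand's y), 20 mm high. The toe enters along the stand's +x. Inside sits a jacking shoe with a low roof (12 mm above the bench, only 4 mm deep) and a solid stop behind it; the stop lies 12 to 32 mm behind the front edge, set anew each time: find it by feel
- stand_rear (a point): middle of the rear feet of the stand, on the bench, about which it tips. The toe should meet the shoe's stop with no more than about 10 N: a hard push (25 N or more) makes the stand slide, and it should stay within 3 mm
- prop (a joint): spring prop of the stand: U-shaped bail of 8 mm round steel bar, arms on the stand's flanks pivoted 50 mm behind the front edge and 30 mm up, cross bar under the plate. 0 = folded back, cross bar on the bench; 0.87 rad = fully forward against its stop, just past upright. A light spring swings it forward as the front rises
- prop_bar (a point): end of the prop's cross bar, on the stand's +y side. The prop gets upright when the front edge has risen about 16 mm and then carries the stand tilted back by 0.07 rad. With the toe against the shoe's stop, pressing the handle end nearly down to the bench lifts enough (1 to 6 mm more rise of the front edge than needed); with the toe not under the shoe's roof it does not
- fulcrum: loose dark steel fulcrum block 40 (x) x 80 (y) x 20 (z) mm, 0.6 kg, with a rounded ridge (radius 8 mm) along its y on top, standing in front of the mouth with its ridge across the way in. Origin: centre of its underside
- ridge (a point): middle of the top of the fulcrum's ridge, 20 mm above the bench, 52 to 66 mm in front of the mouth
- bar: straight pry bar 300 mm long, 0.42 kg, underside flat throughout, lying on it. Origin: middle of the toe's end on the underside; the bar runs from there to its own -x; its own z is up. Steel blade 24 mm wide, 4 mm thick for 50 mm, then 6 mm to 180 mm; then a black handle to 300 mm
- handle (a point): centre of the bar's handle, 240 mm from the toe's end, 17 mm above the underside. The handle is 26 mm wide (y), 34 mm high (z), 120 mm long. Levering takes some 8 to 24 N downwards at the handle; the force rises steeply when the handle end meets the bench
- table: the white bench top, at z = 0
- slide_box: bystander: closed wooden box 100 x 170 x 35 mm; origin centre of its underside
- bottle: bystander: amber bottle, 56 mm diameter, 110 mm high; origin centre of its underside
- specimens: bystander: flat wooden specimen case 160 x 220 x 30 mm; origin centre of its underside

How it is judged:
By the outcome, as a careful person would: the job done as asked, in the order asked, and still so for the second after the job is handed in, with the robot touching nothing.
It also fails if it takes over 61 s, if anything falls off the work surface, if the arm or the gripper's body presses on something with over 40 N, if the wrist force passes 120 N, or if a joint passes its speed limit or range.

## Working session

There is one attempt and no reset: what is moved stays moved. The work goes in short steps, Python scripts to look and compute and a shell command to move; the robot and the scene stay as the last step left them, time stands still between calls to the robot, and variables do not carry over. Pictures are saved under pics/ and viewed, and the job is handed in when it is done.

```bash
ls; mkdir -p pics
python3 - <<'E'
from station import get_obs, grab_frame, workorder, finder, r
import cv2
print(get_obs()); print(r.tips_ahead)
for n in ["scene","top","wrist"]:
    f=grab_frame(n); cv2.imwrite(f"pics/{n}0.png",f["frame"]); print(n,{k:v for k,v in f.items() if k!="frame"})
    for t in ["stand","bar","handle","fulcrum","ridge","mouth","prop_bar","stand_rear"]:
        d=finder.find_in(t,n); print(t,[(x["p"],x["xy"]) for x in d[:2]])
E
```

```text
pics
{'t': 0.0, 'joint_pos': array([-1.39461294e+00,  3.51265568e-01,  1.65244514e+00, -2.46649391e-05,
        1.13907417e+00, -8.45924574e-02]), 'joint_vel': array([-9.90739130e-04,  1.84272202e-03,  1.07396373e-03,  1.63993352e-04,
        3.25903383e-06, -2.42294595e-03]), 'effort': array([-8.73525892e-05, -4.97323644e+01, -2.85257399e+01,  6.98358589e-02,
        2.57805234e-02, -7.54313714e-05]), 'eef_pos': array([ 0.14177276, -0.53107805,  0.24007734]), 'orientation': array([-1.63661134,  1.56960389,  1.7657675 ]), 'wrist_force': array([-0.28230313,  0.12251754, -1.15037613]), 'moment': array([-0.02415901, -0.02034303, -0.05415202]), 'grip_width': 0.09276800744258419}
0.022
scene {'fx': 461.56691328826065, 'fy': 461.56691328826065, 'cx': 279.36011647928996, 'cy': 205.9062692902789, 'xyz': array([ 1.26372794, -0.5757144 ,  0.73496928]), 'attitude': array([0.96344827, 0.015204  , 0.80659806])}
stand [(0.9, [304.7, 202.7])]
bar []
handle [(0.82, [153.5, 254.8])]
fulcrum [(0.89, [257.1, 253.8])]
ridge [(0.85, [255.5, 253.9]), (0.32, [302.3, 201.2])]
mouth [(0.89, [303.4, 203.1])]

[... 163 characters left out ...]
y([0.37892769, 0.10203199, 1.33865803]), 'attitude': array([ 0.14534334,  0.00917619, -1.56546684])}
stand [(0.8, [271.0, 198.0])]
bar [(0.75, [368.1, 243.2])]
handle [(0.72, [366.5, 243.8]), (0.46, [253.0, 230.7])]
fulcrum [(0.53, [324.0, 193.9])]
ridge [(0.88, [323.0, 187.5]), (0.72, [359.6, 140.6])]
mouth [(0.57, [274.6, 195.8])]
prop_bar []
stand_rear [(0.75, [266.8, 193.0])]
wrist {'fx': 355.74283697587765, 'fy': 355.74283697587765, 'cx': 279.9410109998349, 'cy': 205.25277247690994, 'xyz': array([ 0.22150566, -0.5098233 ,  0.38575786]), 'attitude': array([-2.97771624e-01, -6.98280379e-04, -1.31086034e+00])}
stand []
bar []
handle []
fulcrum []
ridge []
mouth []
prop_bar []
stand_rear []
```

View pics/scene0.png

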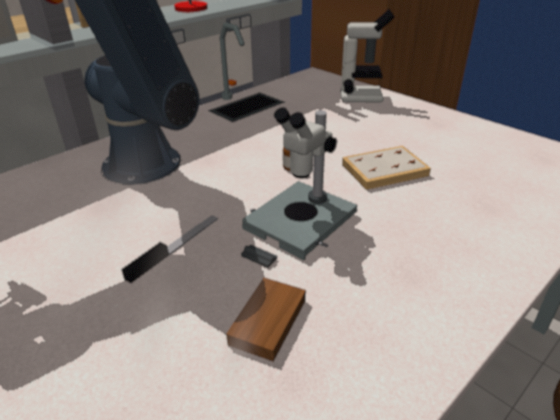

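View pics/top0.png

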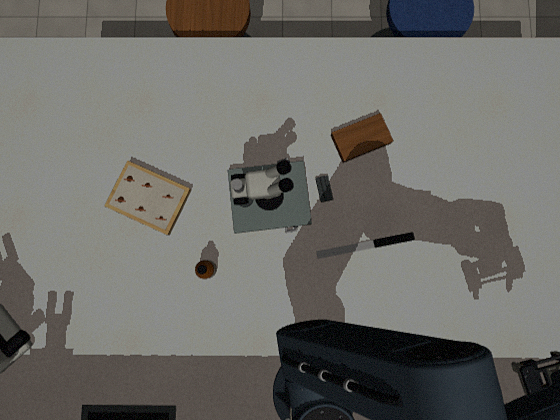

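View pics/wrist0.png

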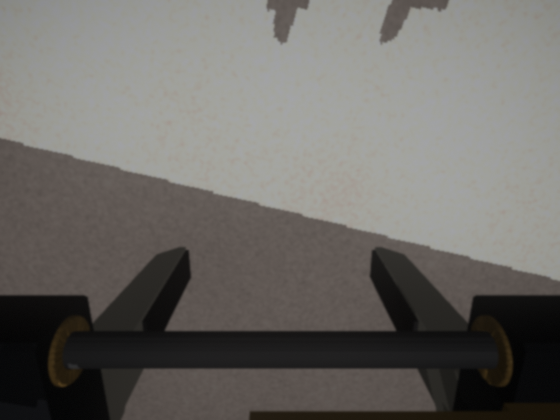

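```bash
cat > h.py <<'E'
from station import get_obs, grab_frame, workorder, finder, r
import cv2, numpy as np
from scipy.spatial.transform import Rotation as Ro
def cam(f): return np.array(f["xyz"]), Ro.from_euler("xyz",f["attitude"]).as_matrix()
def ray(f,uv,z):
    p,R=cam(f); uv=np.atleast_2d(np.asarray(uv,float))
    d=np.c_[(uv[:,0]-f["cx"])/f["fx"],-(uv[:,1]-f["cy"])/f["fy"],-np.ones(len(uv))]@R.T
    return p+d*((z-p[2])/d[:,2])[:,None]
def proj(f,P):
    p,R=cam(f); q=(np.atleast_2d(P)-p)@R
    return np.c_[f["cx"]+f["fx"]*q[:,0]/-q[:,2], f["cy"]-f["fy"]*q[:,1]/-q[:,2]]
def snap(n,name,scale=1,crop=None):
    f=grab_frame(n); im=f["frame"]
    if crop: im=im[crop[1]:crop[3],crop[0]:crop[2]]
    cv2.imwrite(f"pics/{name}.png",cv2.resize(im,None,fx=scale,fy=scale,interpolation=cv2.INTER_CUBIC)); return f
E
python3 - <<'E'
from h import *
f=snap("top","t1",3,(220,100,440,280))
o=get_obs(); print(o["t"]); print("tcp px",proj(f,o["eef_pos"]))
for t,z in [("stand",.036),("bar",.02),("fulcrum",.02),("slide_box",.035)]:
    d=finder.trace(t,"top")
    for x in d[:1]:
        m=x["pixels"].astype(np.uint8); c=max(cv2.findContours(m,0,2)[0],key=cv2.contourArea)
        b=cv2.boxPoints(cv2.minAreaRect(c)); print(t,x["p"],b.round(1).tolist()); print(ray(f,b,z).round(3).tolist())
E
```

```text
1.4
tcp px [[538.65499437 362.86152837]]
stand 0.81 [[225.1999969482422, 166.89999389648438], [303.3999938964844, 156.39999389648438], [313.20001220703125, 228.6999969482422], [234.89999389648438, 239.3000030517578]]
[[0.677, 0.275, 0.036], [0.711, 0.031, 0.036], [0.485, 0.002, 0.036], [0.451, 0.241, 0.036]]
bar 0.65 [[314.6000061035156, 177.60000610351562], [327.1000061035156, 174.5], [333.3999938964844, 199.60000610351562], [320.8999938964844, 202.8000030517578]]
[[0.647, -0.005, 0.02], [0.657, -0.044, 0.02], [0.577, -0.063, 0.02], [0.567, -0.024, 0.02]]
fulcrum 0.7 [[314.3999938964844, 177.60000610351562], [327.6000061035156, 174.39999389648438], [333.8999938964844, 199.5], [320.70001220703125, 202.8000030517578]]
[[0.647, -0.004, 0.02], [0.657, -0.046, 0.02], [0.577, -0.064, 0.02], [0.567, -0.023, 0.02]]
slide_box 0.91 [[328.5, 133.39999389648438], [381.29998779296875, 111.0999984741211], [394.6000061035156, 142.8000030517578], [341.79998779296875, 165.0]]
[[0.786, -0.048, 0.035], [0.86, -0.217, 0.035], [0.756, -0.255, 0.035], [0.684, -0.089, 0.035]]
```

View pics/t1.png

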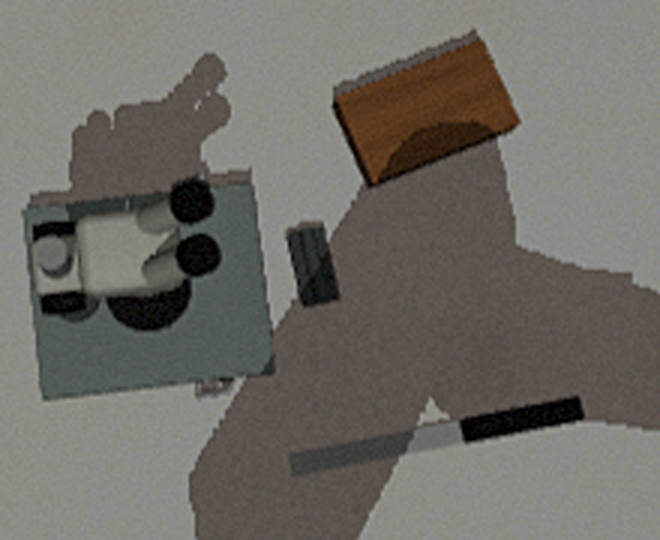

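Run:
```python
from h import *
f=grab_frame("top")
c=lambda a:np.array(a)/3+[220,100]
P=ray(f,c([(248,182),(273,373),(25,212),(45,400)]),.036); print("stand",P.round(4).tolist(), P.mean(0))
m=(P[0]+P[1])/2; re=(P[2]+P[3])/2; print("front mid",m,"yaw",np.degrees(np.arctan2(*(m-re)[[1,0]])+np.pi), np.degrees(np.arctan2(*(P[0]-P[1])[[1,0]])))
P=ray(f,c([(288,230),(322,222),(340,298),(303,305)]),.016); print("fulc",P.round(4).tolist(),P.mean(0))
B=np.r_[ray(f,c([(290,465)]),.004),ray(f,c([(583,408)]),.017)]; print("bar",B, np.linalg.norm(B[0]-B[1]))
d=B[0]-B[1];print("baryaw",np.degrees(np.arctan2(d[1],d[0])))
o=get_obs();print(Ro.from_euler("xyz",o["orientation"]).as_matrix().round(3), o["eef_pos"])
```

```text
stand [[0.6975, 0.0335, 0.036], [0.4982, 0.0088, 0.036], [0.6648, 0.2653, 0.036], [0.4696, 0.2407, 0.036]] [0.58249479 0.13706995 0.036     ]
front mid [0.59780673 0.02115157 0.036     ] yaw 97.52477834715246 7.074867537091824
fulc [[0.6508, -0.0094, 0.016], [0.6595, -0.0452, 0.016], [0.5787, -0.063, 0.016], [0.5712, -0.0243, 0.016]] [ 0.61502908 -0.035457    0.016     ]
bar [[ 0.40590026 -0.01043969  0.004     ]
 [ 0.46528086 -0.31050315  0.017     ]] 0.3061586791577367
baryaw 101.1938308149033
[[ 0.     0.258 -0.966]
 [-0.    -0.966 -0.258]
 [-1.     0.    -0.   ]] [ 0.14184994 -0.53139408  0.24062651]
```

```bash
python3 -m crank '[[[0.01,-0.05,-0.1],-20,1],[[0.02,-0.1,-0.2],-40,1],[[0.04,-0.195,-0.373],-86,1],[[0.04,-0.195,-0.373],-86,1],[[0.04,-0.195,-0.373],-86,1],[[0.04,-0.195,-0.373],-86,1],[[0.04,-0.195,-0.373],-86,1],[[0.04,-0.195,-0.373],-86,1],[[0.04,-0.195,-0.373],-86,1],[[0.04,-0.195,-0.373],-86,1]]'
python3 - <<'E'
from h import *
o=get_obs();print(o["t"],o["eef_pos"],Ro.from_euler("xyz",o["orientation"]).as_matrix().round(3),o["joint_pos"].round(2))
f=snap("wrist","w1",1.4); print(f["xyz"],f["attitude"])
snap("top","t2",3,(220,100,440,280))
E
```

```text
t: 2.9
eef_pos: [0.4517, -0.2471, 0.2007]
orientation: [0.724, 1.571, -0.661]
wrist_force: [-0.1, -0.5, -0.1]
grip_width: 0.0931
2.9 [ 0.4517066  -0.24714448  0.20071972] [[ 0.     0.983  0.185]
 [-0.     0.185 -0.983]
 [-1.     0.     0.   ]] [-0.59  0.33  1.78 -0.    1.02 -0.78]
[ 0.43654339 -0.1658891   0.34583167] [-0.29962987 -0.00128872  0.1852273 ]
```

View pics/w1.png

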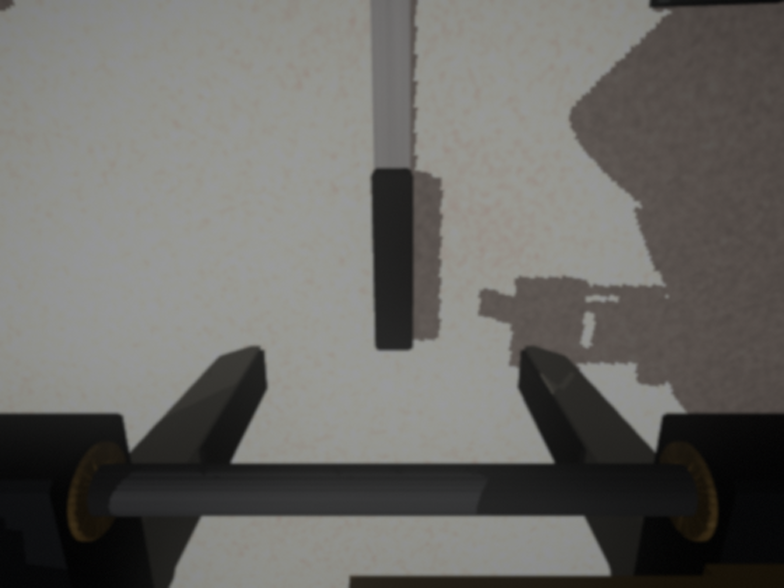

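View pics/t2.png

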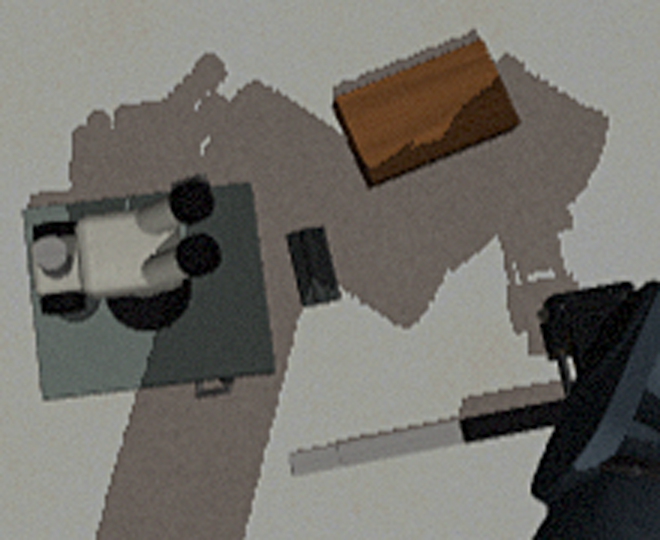

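Run:
```python
from h import *
f=grab_frame("wrist"); o=get_obs(); Rt=Ro.from_euler("xyz",o["orientation"]).as_matrix()
P=ray(f,np.array([(392.5,170),(394,348)])/1.4,.034); Q=ray(f,np.array([(391.5,5),(393,165)])/1.4,.006)
print(P,np.linalg.norm(P[0]-P[1]),Q)
d=P[0]-P[1]; print("yaw",np.degrees(np.arctan2(d[1],d[0]))); d=Q[0]-P[1]; yaw=np.arctan2(d[1],d[0]);print("yaw",np.degrees(yaw))
u=np.array([np.cos(yaw),np.sin(yaw),0]); h=P[1]+u*.06; h[2]=0.025
h2=h+u*0; print("handle",h,"shift tool",(h2-o["eef_pos"])@Rt, "toe", P[1]+u*.3)
```

```text
[[ 0.4411037  -0.18680102  0.034     ]
 [ 0.46406499 -0.30281654  0.034     ]] 0.11826589867612204 [[ 0.42276434 -0.09264794  0.006     ]
 [ 0.44125144 -0.18542551  0.006     ]]
yaw 101.1950594222147
yaw 101.11764161768617
handle [ 0.45249555 -0.24394254  0.025     ] shift tool [ 0.17573283  0.00138674 -0.00308062] toe [ 0.40621776 -0.00844654  0.034     ]
```

```bash
python3 -m crank '[[[0.05,0.001,-0.003],-0.5,1],[[0.1,0.001,-0.003],-0.5,1],[[0.15,0.001,-0.003],-0.5,1],[[0.1727,0.001,-0.003],-0.5,1],[[0.1727,0.001,-0.003],-0.5,0],[[0.1727,0.001,-0.003],-0.5,-1],[[0.1727,0.001,-0.003],-0.5,-1],[[0.1727,0.001,-0.003],-0.5,-1],[[0.1727,0.001,-0.003],-0.5,-1],[[0.1727,0.001,-0.003],-0.5,-1]]' 8
python3 - <<'E'
from h import *
o=get_obs();print(o["t"],o["eef_pos"],o["wrist_force"],o["grip_width"])
E
```

```text
t: 4.3
eef_pos: [0.4522, -0.2441, 0.0282]
orientation: [0.77, 1.57, -0.604]
wrist_force: [-0.4, -0.8, -0.6]
grip_width: 0.0375
4.3 [ 0.45217418 -0.24413675  0.02820572] [-0.42640868 -0.84383337 -0.6497072 ] 0.037509799595478684
```

```bash
python3 -m crank '[[[0,0,0],0,-1],[[0,0,0],0,-1],[[-0.002,0,0],0,-1],[[-0.008,0,0],0,-1],[[-0.016,0,0],0,-1],[[-0.024,0,0],0,-1],[[-0.032,0,0],0,-1],[[-0.040,0,0],0,-1],[[-0.048,0,0],0,-1],[[-0.055,0,0],0,-1]]' 8
python3 - <<'E'
from h import *
snap("wrist","w2",1.4);snap("scene","s2",3,(100,180,330,320))
o=get_obs();print(o["t"],o["eef_pos"],o["wrist_force"],o["moment"],o["grip_width"])
E
```

```text
t: 5.55
eef_pos: [0.4522, -0.2441, 0.0837]
orientation: [0.8, 1.57, -0.574]
wrist_force: [-0.4, 0.1, -4.5]
grip_width: 0.0261
5.65 [ 0.45246514 -0.24431341  0.08394751] [-0.11384161 -1.32984719 -4.60899996] [-0.14762295 -0.15514402 -0.00726152] 0.025787832406879218
```

View pics/w2.png

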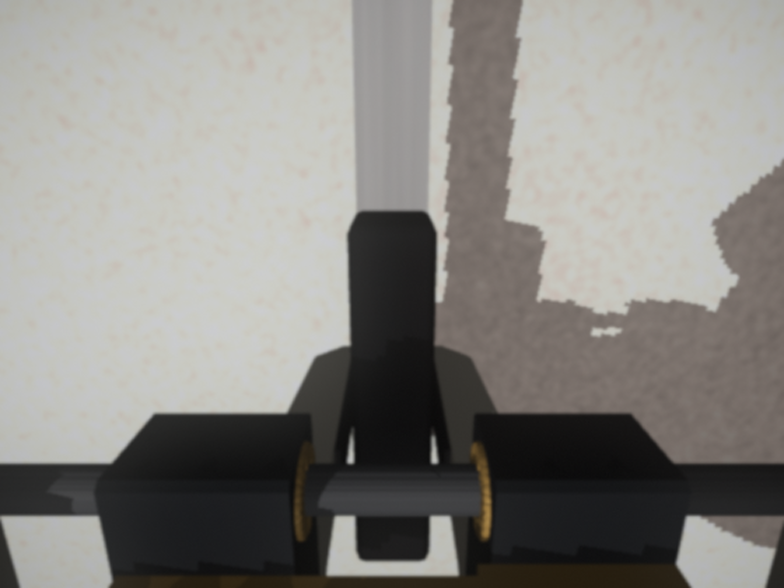

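View pics/s2.png

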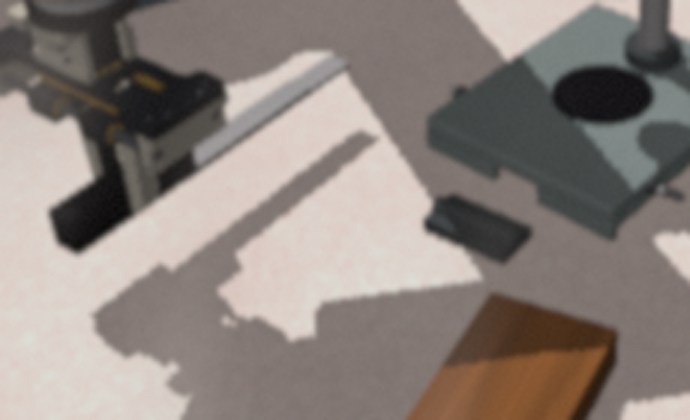

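```bash
python3 -m crank '[[[0.015,0,0],0,-1],[[0.03,0,0],0,-1],[[0.045,0,0],0,-1],[[0.052,0,0],0,-1],[[0.0552,0,0],0,-1],[[0.0552,0,0],0,-0.1],[[0.0552,0,0],0,-0.1],[[0.0542,0,0.019],0,-0.1],[[0.0542,0,0.038],0,-0.1],[[0.0542,0,0.038],0,-0.1]]' 8
python3 -m crank '[[[0,0,0],0,-1],[[0,0,0],0,-1],[[0,0,0],0,-1],[[0,0,0],0,-1],[[-0.006,0,0],0,-1],[[-0.014,0,0],0,-1],[[-0.023,0,0],0,-1],[[-0.032,0,0],0,-1],[[-0.04,0,0],0,-1],[[-0.04,0,0],0,-1]]' 4
python3 - <<'E'
from h import *
snap("wrist","w3",1.4);snap("scene","s3",3,(100,180,330,320))
o=get_obs();print(o["t"],o["eef_pos"],o["wrist_force"],o["moment"],o["grip_width"])
E
```

```text
t: 6.9
eef_pos: [0.4604, -0.2835, 0.0299]
orientation: [0.755, 1.568, -0.621]
wrist_force: [-0.3, 0.9, -0.2]
grip_width: 0.0422
t: 8.15
eef_pos: [0.4606, -0.2837, 0.0707]
orientation: [0.736, 1.566, -0.64]
wrist_force: [0.3, -0.3, -2.8]
grip_width: 0.0259
8.25 [ 0.46031002 -0.28353515  0.0699708 ] [ 0.60890186 -0.4223841  -3.00358207] [-0.08996259 -0.12110259  0.00895896] 0.026247792926192802
```

View pics/s3.png

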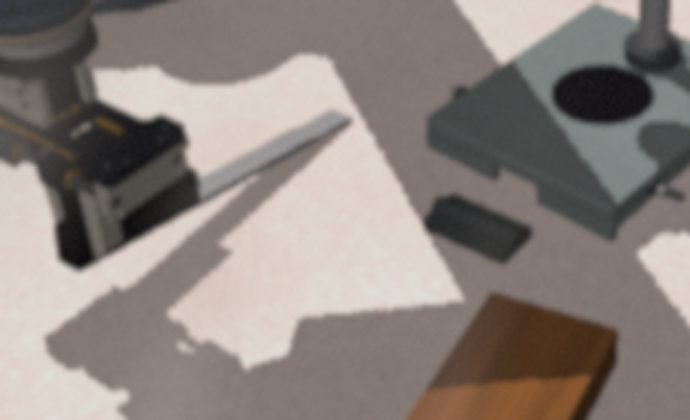

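View pics/w3.png

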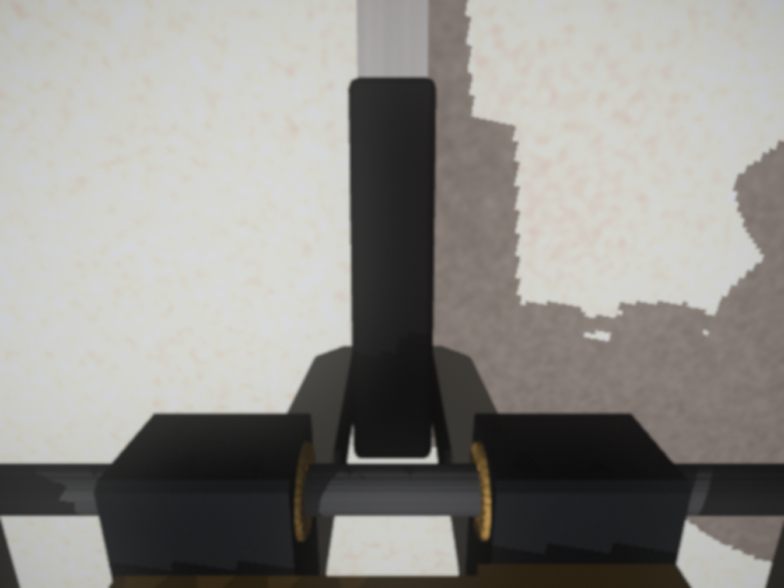

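```bash
python3 -m crank '[[[-0.006,0,0],0,-1],[[-0.014,0,0],0,-1],[[-0.022,0,0],0,-1],[[-0.025,0,0],0,-1],[[-0.025,0,0],0,-1]]' 4
python3 -m crank '[[[0,0,0],0,-1],[[0,0,0],0,-1],[[0,0,0],0,-1],[[-0.01,0,0],0,-1],[[-0.025,0,0],0,-1],[[-0.04,0,0],0,-1],[[-0.05,0,0],0,-1],[[-0.05,0,0],0,-1]]' 60
python3 - <<'E'
from h import *
snap("wrist","w4",1.4);snap("scene","s4",3,(100,180,330,320))
o=get_obs();print(o["t"],o["eef_pos"],o["wrist_force"],o["moment"],o["grip_width"],Ro.from_euler("xyz",o["orientation"]).as_matrix().round(3))
E
```

```text
t: 8.88
eef_pos: [0.4604, -0.2836, 0.0953]
orientation: [0.725, 1.567, -0.651]
wrist_force: [-0.2, -0.6, -2.5]
grip_width: 0.026
t: 9.88
eef_pos: [0.4605, -0.2837, 0.1463]
orientation: [0.731, 1.565, -0.645]
wrist_force: [-0.6, -0.8, -4.2]
grip_width: 0.0259
9.975 [ 0.46007449 -0.28342683  0.1451114 ] [ 0.31556672  0.64773435 -4.0974589 ] [-0.24800739 -0.14881797 -0.03564543] 0.025744156631692335 [[ 0.003  0.981  0.194]
 [-0.002  0.194 -0.981]
 [-1.     0.002  0.003]]
```

View pics/s4.png

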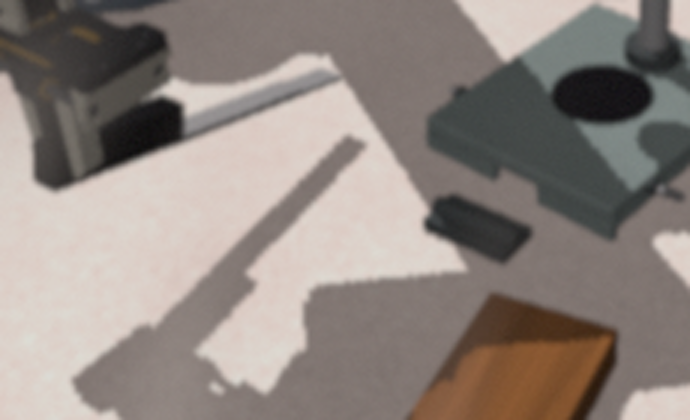

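View pics/w4.png

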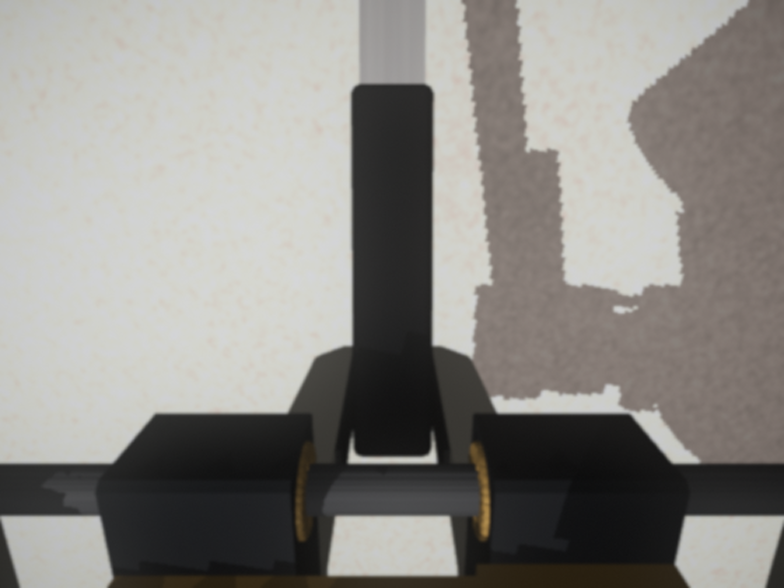

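```bash
cat >> h.py <<'E'
A,HG=0.280,0.026
def toe(o,th,a=A,hg=HG):
    R=Ro.from_euler("xyz",o["orientation"]).as_matrix()
    g=o["eef_pos"]+R[:,0]*0.003; u=-R[:,2]*[1,1,0]; u/=np.linalg.norm(u)
    z=np.array([0,0,1.])
    bx=u*np.cos(th)-z*np.sin(th); bz=u*np.sin(th)+z*np.cos(th)
    t=g+a*bx-hg*bz
    return t,bx,R[:,1],bz,u
E
python3 - <<'E'
from h import *
o=get_obs()
f=grab_frame("scene"); w=grab_frame("wrist"); th=np.arcsin(.0652/.28)
t,bx,by,bz,u=toe(o,th); print(t,np.degrees(np.arctan2(u[1],u[0])))
for s in (-1,1):
    for zz in (0,.004):
        print("toe corners",s,zz,(proj(f,t+s*.012*by+zz*bz)-[100,180])*3)
    print("handle end low", (proj(f,t-.3*bx+s*.013*by)-[100,180])*3, "handle front top wrist",proj(w,t-.18*bx+s*.013*by+.034*bz)*1.4,"rear",proj(w,t-.3*bx+s*.013*by+.034*bz)*1.4)
# stage
fm=np.array([.598,.021,0]); ys=np.radians(97.3); us=np.array([np.cos(ys),np.sin(ys),0])
T=fm-.075*us; T[2]=.045
g2=T-np.r_[us[:2],0]*(np.linalg.norm((t-o["eef_pos"])[:2])); g2[2]=T[2]+(o["eef_pos"]-t)[2]
R=Ro.from_euler("xyz",o["orientation"]).as_matrix()
print("tcp goal",g2,"shift",(g2-o["eef_pos"])@R)
E
```

```text
[ 0.40853611 -0.02222239  0.05162614] 101.16326864089517
toe corners -1 0 [[320.42935715  64.96257892]]
toe corners -1 0.004 [[320.68474895  60.80982896]]
handle end low [[ 30.48312067 175.43422946]] handle front top wrist [[347.95565995  76.92606242]] rear [[350.77743918 462.39726869]]
toe corners 1 0 [[340.88240723  73.52580634]]
toe corners 1 0.004 [[341.16735142  69.34472217]]
handle end low [[ 54.273899   188.37159923]] handle front top wrist [[433.67900404  76.85575771]] rear [[432.17268054 462.29136097]]
tcp goal [ 0.64135958 -0.31747448  0.13848526] shift [0.00723661 0.17124605 0.0684825 ]
```

Run:
```python
from h import *
from scipy.optimize import least_squares
o=get_obs(); f=grab_frame("scene"); w=grab_frame("wrist")
snap("scene","s4b",6,(170,180,240,240))
def res(p):
    th,hg,a=p; t,bx,by,bz,u=toe(o,th,a,hg); c=[]
    F=[proj(w,t-.18*bx+s*.013*by+.034*bz)[0] for s in(-1,1)]; Re=[proj(w,t-.3*bx+s*.013*by+.034*bz)[0] for s in(-1,1)]
    c+=[F[0][1]-85/1.4, Re[0][1]-456/1.4, (F[1]-F[0])[0]-81/1.4]
    c+=list((proj(f,t+.012*by+.000*bz)[0]-[213.5,205.4]))
    c+=list((proj(f,t-.3*bx+.013*by)[0]-[100+55/3,180+188/3]))
    return np.array(c)
s=least_squares(res,[.23,.026,.28]); print(s.x,s.fun.round(2))
```

```text
[0.23352299 0.03126477 0.27950496] [-0.63  0.41  1.29 -0.09  0.91 -0.33  2.47]
```

View pics/s4b.png

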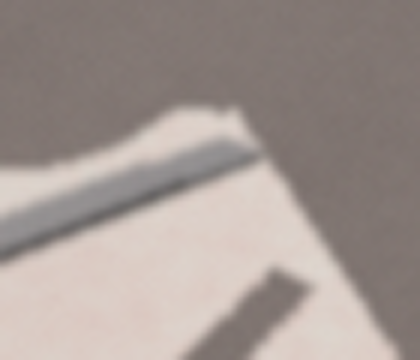

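```bash
python3 -m crank '[[[0,0.01,0.004],0.2,-1],[[0,0.03,0.012],0.7,-1],[[0,0.055,0.022],1.2,-1],[[0,0.08,0.032],1.8,-1],[[0,0.105,0.042],2.4,-1],[[0,0.13,0.052],3,-1],[[0.003,0.15,0.06],3.4,-1],[[0.005,0.164,0.066],3.7,-1],[[0.007,0.171,0.068],3.9,-1],[[0.007,0.171,0.068],3.9,-1]]' 60
python3 - <<'E'
from h import *
snap("wrist","w5",1.4);snap("scene","s5",4,(200,190,350,290))
o=get_obs();print(o["t"],o["eef_pos"],o["wrist_force"],o["moment"],o["grip_width"])
snap("top","t5",4,(270,120,440,250))
f=grab_frame("wrist")
for n in ["mouth","ridge","fulcrum"]:print(n,[(d["p"],d["xy"]) for d in finder.find_in(n,"wrist")[:2]])
E
```

```text
t: 11.48
eef_pos: [0.6411, -0.3168, 0.1378]
orientation: [0.744, 1.568, -0.7]
wrist_force: [0.3, 0.3, -4.7]
grip_width: 0.0257
11.575 [ 0.64071824 -0.31691472  0.13831858] [ 0.45423665  0.07219963 -3.55032179] [-0.24494049 -0.10872145  0.02637642] 0.025904076186078366
mouth []
ridge []
fulcrum [(0.55, [280.0, 164.5])]
```

View pics/s5.png

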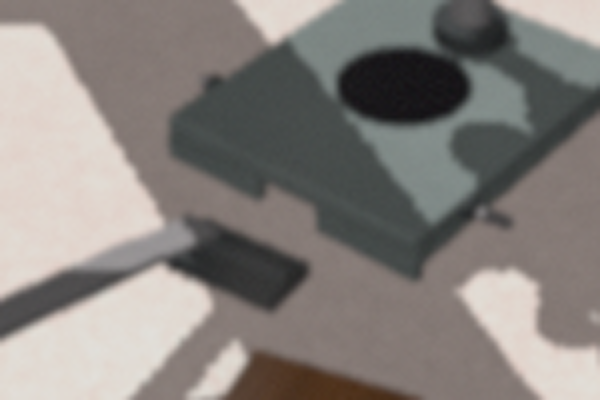

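View pics/w5.png

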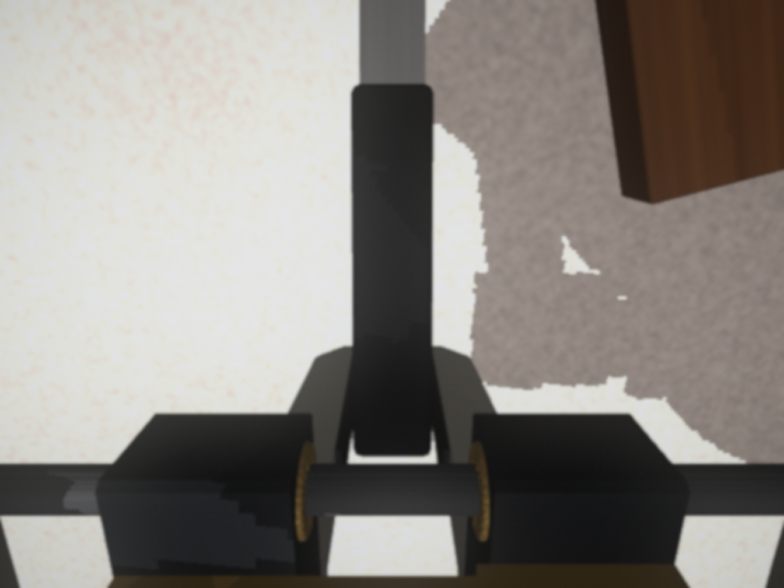

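View pics/t5.png

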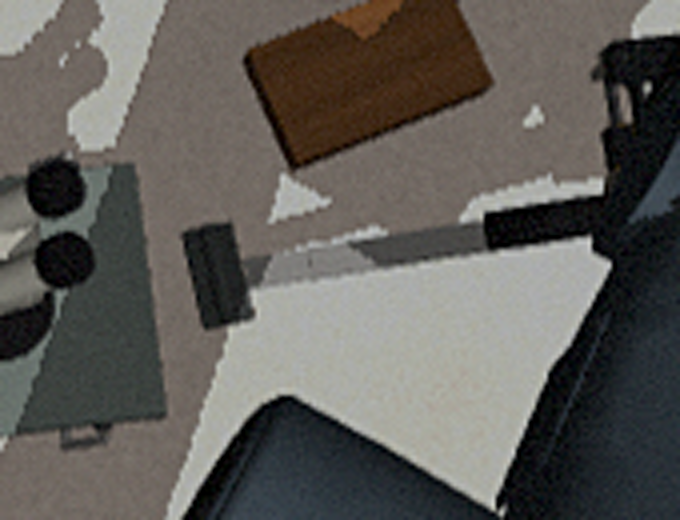

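```bash
sed -i 's/0.026$/0.030/' h.py; grep HG= h.py
python3 - <<'E'
from h import *
o=get_obs(); f=grab_frame("scene"); tp=grab_frame("top")
c=lambda a:np.array(a)/4+[200,190]
ct=lambda a:np.array(a)/4+[270,120]
def show(n,P):
    d=P[1]-P[0]; print(n,P.round(4).tolist(),"mid",P.mean(0).round(4),"dir",np.degrees(np.arctan2(d[1],d[0])).round(2),"len",np.linalg.norm(d).round(4))
show("mouth",ray(f,c([(267,187),(318,207)]),.02))
show("frontlow",ray(f,c([(170,152),(415,277)]),.012))
show("fronttop scene",ray(f,c([(172,122),(420,245)]),.036))
show("fronttop top",ray(tp,ct([(165,415),(132,163)]),.036))
show("fulc top ridge scene",ray(f,c([(195,218),(290,268)]),.016))
show("fulc top",ray(tp,ct([(226,325),(209,227)]),.018))
t,bx,by,bz,u=toe(o,.234); print("toe",t,"yaw",np.degrees(np.arctan2(u[1],u[0])))
print("top toe px pred",(proj(tp,[t+.012*by,t-.012*by])-[270,120])*4,"handle front",(proj(tp,[t-.18*bx+.034*bz+.013*by,t-.18*bx+.034*bz-.013*by])-[270,120])*4)
print("scene toe px",(proj(f,[t+.012*by,t-.012*by])-[200,190])*4)
E
```

```text
A,HG=0.280,0.030
mouth [[0.588, 0.0136, 0.02], [0.6244, 0.0225, 0.02]] mid [0.6062 0.0181 0.02  ] dir 13.73 len 0.0375
frontlow [[0.5098, 0.0003, 0.012], [0.7042, 0.0247, 0.012]] mid [0.607  0.0125 0.012 ] dir 7.17 len 0.196
fronttop scene [[0.5117, 0.0022, 0.036], [0.7056, 0.027, 0.036]] mid [0.6086 0.0146 0.036 ] dir 7.29 len 0.1954
fronttop top [[0.4999, 0.008, 0.036], [0.6972, 0.0325, 0.036]] mid [0.5986 0.0202 0.036 ] dir 7.07 len 0.1988
fulc top ridge scene [[0.5755, -0.0347, 0.016], [0.65, -0.025, 0.016]] mid [ 0.6128 -0.0299  0.016 ] dir 7.38 len 0.0752
fulc top [[0.5723, -0.0413, 0.018], [0.6502, -0.0289, 0.018]] mid [ 0.6112 -0.0351  0.018 ] dir 9.09 len 0.0789
toe [ 0.60735655 -0.0538063   0.04160034] yaw 97.25322918864667
top toe px pred [[242.83116671 260.27942196]
 [247.17500363 290.7900891 ]] handle front [[482.3217807  212.53327083]
 [488.01830238 247.38223613]]
scene toe px [[218.72200759 231.66979689]
 [188.20983738 215.59450788]]
```

Run:
```python
import cv2
a=cv2.imread("pics/t5.png")[180:440,120:640]; cv2.imwrite("pics/t5c.png",cv2.resize(a,None,fx=1.5,fy=1.5))
```

```text
(no output)
```

View pics/t5c.png

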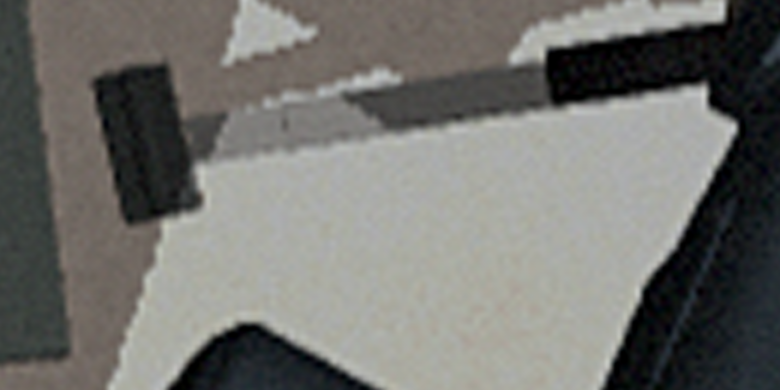

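Run:
```python
from h import *
f=grab_frame("scene"); tp=grab_frame("top")
ys=np.radians(97.2); us=np.array([np.cos(ys),np.sin(ys),0]); vs=np.array([-us[1],us[0],0])
def draw(f,crop,k,fm,name):
    im=cv2.resize(f["frame"][crop[1]:crop[3],crop[0]:crop[2]],None,fx=k,fy=k,interpolation=cv2.INTER_CUBIC)
    pp=lambda P:((proj(f,P)-[crop[0],crop[1]]+.5)*k).astype(int)
    for z,col in((.012,(0,0,255)),(.036,(0,255,0))):
        P=np.array([fm+vs*.1,fm-vs*.1,fm-vs*.1+us*.24,fm+vs*.1+us*.24])+[0,0,z]
        cv2.polylines(im,[pp(P)],True,col,1)
    P=np.array([fm+vs*.023,fm+vs*.023+[0,0,.02],fm-vs*.023+[0,0,.02],fm-vs*.023]); cv2.polylines(im,[pp(P)],False,(255,0,0),1)
    cv2.imwrite(f"pics/{name}.png",im)
fm=np.array([.602,.0175,0])
draw(f,(230,170,370,270),5,fm,"ov_s"); draw(tp,(215,140,335,250),5,fm,"ov_t")
```

```text
(no output)
```

View pics/ov_s.png

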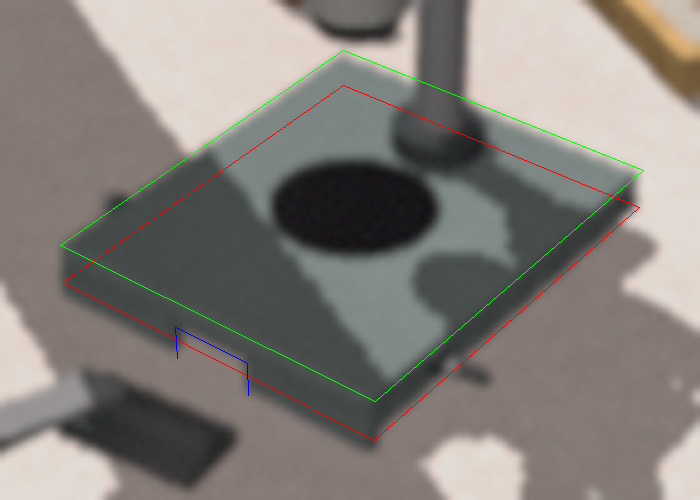

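View pics/ov_t.png

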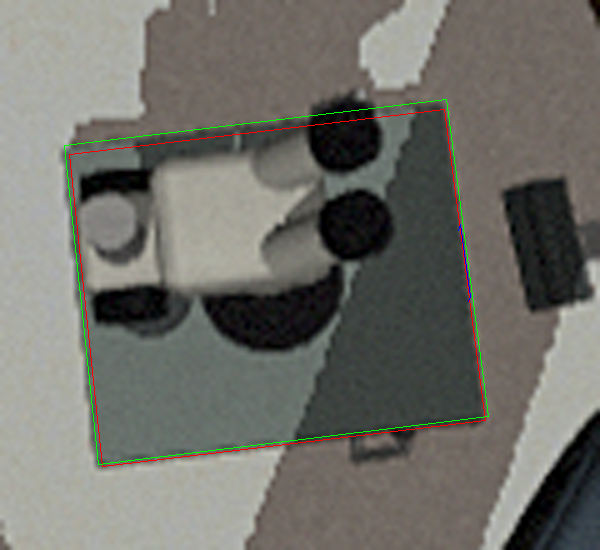

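```bash
python3 -m crank '[[[0.0,0.001,-0.008],0,-1],[[0.0,0.002,-0.02],0,-1],[[0.005,0.003,-0.034],0,-1],[[0.012,0.004,-0.048],0,-1],[[0.018,0.004,-0.056],0,-1],[[0.023,0.004,-0.06],0,-1],[[0.026,0.004,-0.061],0,-1],[[0.026,0.004,-0.061],0,-1]]' 60
python3 - <<'E'
from h import *
snap("scene","s6",5,(200,180,340,280));snap("top","t6",5,(270,120,400,230))
o=get_obs();print(o["t"],o["eef_pos"],o["wrist_force"],o["moment"]); print(toe(o,.234)[0])
E
```

```text
t: 13.02
eef_pos: [0.6372, -0.2564, 0.1122]
orientation: [0.766, 1.568, -0.678]
wrist_force: [-0.5, 0.5, -3.9]
grip_width: 0.0253
13.125 [ 0.63739713 -0.25649726  0.11259654] [ 0.14815033 -0.45265576 -4.76389711] [-0.28651247 -0.07353473 -0.00139894]
[0.6039623  0.00679342 0.01549046]
```

View pics/s6.png

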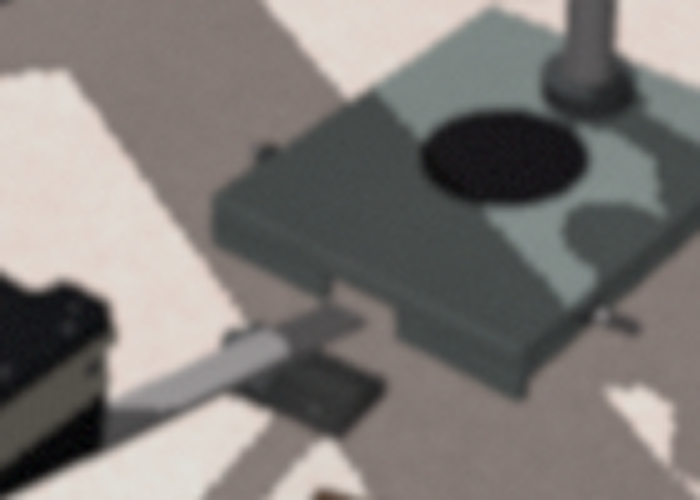

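View pics/t6.png

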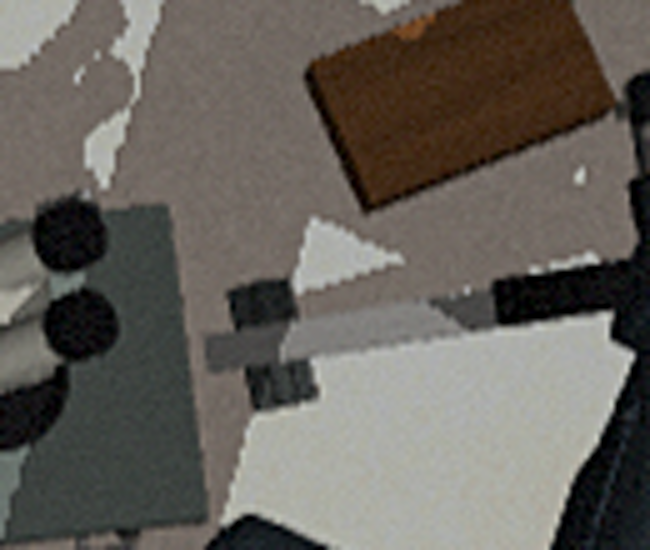

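```bash
python3 -m crank '[[[0.002,0,0],0,-1],[[0.004,0,0],0,-1],[[0.004,0,0],0,-1]]' | sed -n '2p;4p'; python3 -m crank '[[[0.0015,0,0],0,-1],[[0.0015,0,0],0,-1]]' | sed -n '2p;4p';python3 -m crank '[[[0.0015,0,0],0,-1],[[0.0015,0,0],0,-1]]' | sed -n '2p;4p'
```

```text
eef_pos: [0.6373, -0.2565, 0.1083]
wrist_force: [-0.3, -1.1, -4.2]
eef_pos: [0.6372, -0.2565, 0.1067]
wrist_force: [0.2, 1.1, -4.1]
eef_pos: [0.6372, -0.2564, 0.1052]
wrist_force: [0.1, 0.1, -3.0]
```

```bash
python3 -m crank '[[[0.001,0,0],0,-1],[[0.001,0,0],0,-1]]' | sed -n '2p;4p';python3 -m crank '[[[0.001,0,0],0,-1],[[0.001,0,0],0,-1]]' | sed -n '2p;4p'
```

```text
eef_pos: [0.6373, -0.2565, 0.1043]
wrist_force: [-0.0, -0.3, -2.0]
eef_pos: [0.6373, -0.2565, 0.1034]
wrist_force: [-0.3, -1.1, 0.1]
```

```bash
python3 -m crank '[[[-0.0015,0,0],0,-1],[[-0.003,0,0],0,-1],[[-0.002,-0.001,-0.004],0,-1],[[-0.001,-0.002,-0.008],0,-1],[[0,-0.002,-0.012],0,-1],[[0.0006,-0.002,-0.015],0,-1],[[0.0006,-0.002,-0.015],0,-1]]' | sed -n '1,2p;4p'
python3 - <<'E'
from h import *
o=get_obs(); t=toe(o,.234)[0]; print(t,o["wrist_force"]);
us=np.array([-.1253,.992,0]); print("S",(t-[.602,.0175,0])@us)
snap("scene","s7",5,(230,180,370,280))
E
```

```text
t: 15.38
eef_pos: [0.6335, -0.2415, 0.1027]
wrist_force: [-0.0, -0.6, -4.9]
[0.60005732 0.02174647 0.00556727] [-2.38816287e-03 -6.00646243e-01 -4.90565657e+00]
S 0.004455913492939214
```

View pics/s7.png

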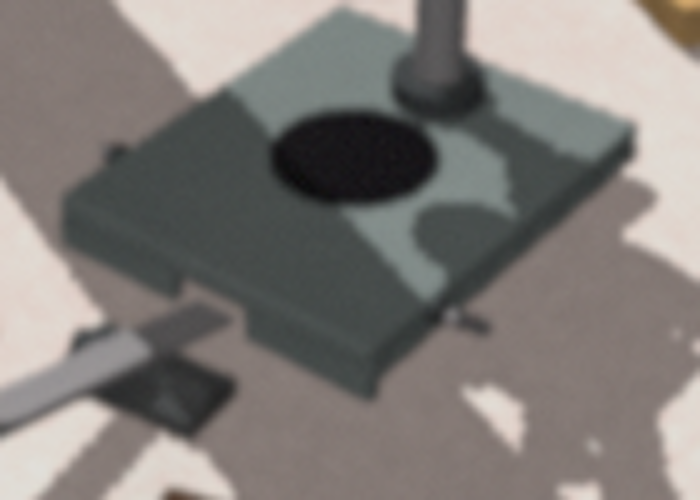

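```bash
for i in 1; do python3 -m crank '[[[0.0002,0,-0.001],0,-1],[[0.0004,0,-0.002],0,-1],[[0.0004,0,-0.002],0,-1]]' | sed -n '1,2p;4p'; python3 -m crank '[[[0.0002,0,-0.001],0,-1],[[0.0004,0,-0.002],0,-1],[[0.0004,0,-0.002],0,-1]]' | sed -n '2p;4p'; python3 -m crank '[[[0.0002,0,-0.001],0,-1],[[0.0004,0,-0.002],0,-1],[[0.0004,0,-0.002],0,-1]]' | sed -n '2p;4p';done
```

```text
t: 15.8
eef_pos: [0.6333, -0.2397, 0.1023]
wrist_force: [0.2, 0.2, -4.3]
eef_pos: [0.633, -0.2377, 0.1019]
wrist_force: [0.7, 1.1, -4.5]
eef_pos: [0.6327, -0.2356, 0.1015]
wrist_force: [-0.5, 0.1, -3.5]
```

```bash
python3 -m crank '[[[0.0001,0,-0.0008],0,-1],[[0.0002,0,-0.0015],0,-1],[[0.0002,0,-0.0015],0,-1]]' | sed -n '1,2p;4p'; python3 -m crank '[[[0.0001,0,-0.0008],0,-1],[[0.0002,0,-0.0015],0,-1],[[0.0002,0,-0.0015],0,-1]]' | sed -n '2p;4p'; python3 -m crank '[[[0.0001,0,-0.0008],0,-1],[[0.0002,0,-0.0015],0,-1],[[0.0002,0,-0.0015],0,-1]]' | sed -n '2p;4p'
```

```text
t: 16.92
eef_pos: [0.6326, -0.234, 0.1013]
wrist_force: [0.0, -0.1, -4.4]
eef_pos: [0.6323, -0.2325, 0.101]
wrist_force: [-0.6, 0.6, -3.9]
eef_pos: [0.6321, -0.2309, 0.1008]
wrist_force: [0.4, 0.6, -4.3]
```

```bash
python3 -m crank '[[[0.0001,0,-0.0008],0,-1],[[0.0002,0,-0.0015],0,-1],[[0.0002,0,-0.0015],0,-1]]' | sed -n '2p;4p'; python3 -m crank '[[[0,0,-0.0008],0,-1],[[0,0,-0.0015],0,-1],[[0,0,-0.0015],0,-1]]' | sed -n '2p;4p'
```

```text
eef_pos: [0.6319, -0.2294, 0.1006]
wrist_force: [0.2, 0.7, -4.2]
eef_pos: [0.6317, -0.2278, 0.1006]
wrist_force: [-0.5, -0.7, -4.2]
```

```bash
python3 -m crank '[[[0,0,-0.0008],0,-1],[[0,0,-0.0015],0,-1],[[0,0,-0.0015],0,-1]]' | sed -n '1,2p;4p'; python3 -m crank '[[[0,0,-0.0008],0,-1],[[0,0,-0.0015],0,-1],[[0,0,-0.0015],0,-1]]' | sed -n '2p;4p'
```

```text
t: 18.8
eef_pos: [0.6316, -0.2263, 0.1006]
wrist_force: [-0.8, -0.2, -3.8]
eef_pos: [0.6314, -0.2247, 0.1006]
wrist_force: [1.4, 0.8, -4.0]
```

```bash
python3 -m crank '[[[0,0,-0.0008],0,-1],[[0,0,-0.0015],0,-1],[[0,0,-0.0015],0,-1]]' | sed -n '1,2p;4p'; python3 -m crank '[[[0,0,-0.0008],0,-1],[[0,0,-0.0015],0,-1],[[0,0,-0.0015],0,-1]]' | sed -n '2p;4p'
```

```text
t: 19.55
eef_pos: [0.6312, -0.2232, 0.1006]
wrist_force: [-0.3, -0.4, -3.8]
eef_pos: [0.631, -0.2216, 0.1006]
wrist_force: [-0.1, 0.2, -4.0]
```

```bash
python3 -m crank '[[[0,0,-0.0008],0,-1],[[0,0,-0.0015],0,-1],[[0,0,-0.0015],0,-1]]' | sed -n '1,2p;4p'; python3 -m crank '[[[0,0,-0.0008],0,-1],[[0,0,-0.0015],0,-1],[[0,0,-0.0015],0,-1]]' | sed -n '2p;4p'
```

```text
t: 20.3
eef_pos: [0.6308, -0.2201, 0.1006]
wrist_force: [0.0, 0.2, -4.6]
eef_pos: [0.6306, -0.2185, 0.1006]
wrist_force: [-0.4, -0.2, -3.9]
```

```bash
python3 -m crank '[[[0,0,-0.0008],0,-1],[[0,0,-0.0015],0,-1],[[0,0,-0.0015],0,-1]]' | sed -n '1,2p;4p'; python3 -m crank '[[[0,0,-0.0008],0,-1],[[0,0,-0.0015],0,-1],[[0,0,-0.0015],0,-1]]' | sed -n '2p;4p'
python3 - <<'E'
from h import *
o=get_obs(); t=toe(o,.234)[0]; print(t,o["wrist_force"]);
us=np.array([-.1253,.992,0]); print("S",(t-[.602,.0175,0])@us)
snap("scene","s8",5,(230,180,370,280)); snap("top","t8",5,(270,120,400,230))
E
```

```text
t: 21.05
eef_pos: [0.6305, -0.2171, 0.1007]
wrist_force: [0.1, -0.2, -3.3]
eef_pos: [0.6307, -0.2166, 0.1013]
wrist_force: [0.5, -6.2, -2.8]
[0.59703466 0.04669328 0.00414964] [ 0.53294157 -6.16749482 -2.77623346]
S 0.029581885942254197
```

View pics/s8.png

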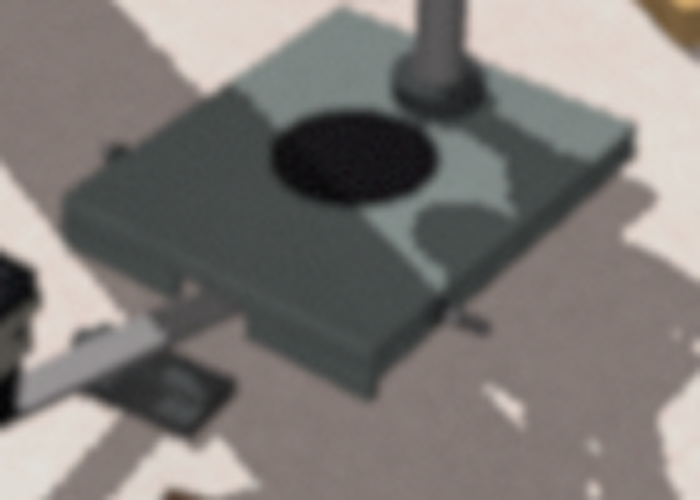

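View pics/t8.png

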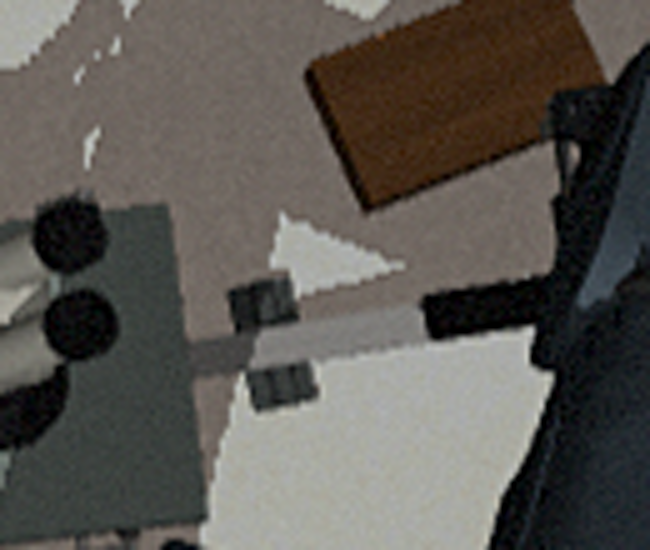

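```bash
cat > lev.py <<'E'
import numpy as np
from scipy.optimize import brentq
def pose(phi,D=.0295,rd=.056,gap=.0005,a=.28,hg=.030):
    rx,rz=-.203+ (D-.029)-gap,.012           # roof point rel to pivot
    rx=D-gap-.232; 
    c,s=np.cos(phi),np.sin(phi)
    tip=np.array([.232+rx*c+rz*s, -rx*s+rz*c])   # rotated so front rises
    def bar(th):
        bx=np.array([np.cos(th),-np.sin(th)]); bz=np.array([np.sin(th),np.cos(th)])
        toe=tip-.004*bz
        d=(np.array([-rd,.012])-toe)@bz+.008   # ridge pierce of underside
        return toe,bx,bz,d
    th=brentq(lambda t:bar(t)[3],-.3,.5)
    toe,bx,bz,_=bar(th); g=toe-a*bx+hg*bz; end=toe-.3*bx
    return th,toe,g,end
if __name__=="__main__":
    for rd in (.052,.056,.060):
        print("rd",rd)
        for rise in (0,.004,.008,.012,.016,.018,.020,.022):
            th,toe,g,end=pose(rise/.232,rd=rd); print(rise,"th %.3f toe %s g %s end z %.4f"%(th,toe.round(4),g.round(4),end[1]))
E
python3 lev.py
python3 - <<'E'
from h import *
o=get_obs();print(o["eef_pos"],o["wrist_force"],o["moment"])
us=np.array([-.1253,.992,0]); print("TCP s",(o["eef_pos"]-[.602,.0175,0])@us, "toe", toe(o,.234)[0])
E
```

```text
rd 0.052
0 th 0.149 toe [0.0284 0.008 ] g [-0.2441  0.0792] end z 0.0525
0.004 th 0.105 toe [0.0288 0.0115] g [-0.2465  0.0707] end z 0.0430
0.008 th 0.062 toe [0.0293 0.015 ] g [-0.2483  0.0622] end z 0.0335
0.012 th 0.019 toe [0.0298 0.0185] g [-0.2496  0.0537] end z 0.0241
0.016 th -0.024 toe [0.0304 0.022 ] g [-0.2502  0.0453] end z 0.0148
0.018 th -0.045 toe [0.0307 0.0237] g [-0.2503  0.0412] end z 0.0103
0.02 th -0.065 toe [0.031  0.0254] g [-0.2503  0.0371] end z 0.0059
0.022 th -0.086 toe [0.0314 0.0272] g [-0.2501  0.0331] end z 0.0015
rd 0.056
0 th 0.142 toe [0.0284 0.008 ] g [-0.2445  0.0773] end z 0.0504
0.004 th 0.100 toe [0.0288 0.0115] g [-0.2468  0.0694] end z 0.0415
0.008 th 0.059 toe [0.0293 0.015 ] g [-0.2485  0.0614] end z 0.0326
0.012 th 0.018 toe [0.0298 0.0185] g [-0.2496  0.0534] end z 0.0238
0.016 th -0.023 toe [0.0304 0.022 ] g [-0.2502  0.0456] end z 0.0152
0.018 th -0.043 toe [0.0307 0.0237] g [-0.2503  0.0418] end z 0.0109
0.02 th -0.062 toe [0.031  0.0254] g [-0.2503  0.038 ] end z 0.0068
0.022 th -0.082 toe [0.0314 0.0272] g [-0.2501  0.0342] end z 0.0027
rd 0.06
0 th 0.135 toe [0.0285 0.008 ] g [-0.2449  0.0755] end z 0.0485
0.004 th 0.096 toe [0.0289 0.0115] g [-0.247   0.0681] end z 0.0402
0.008 th 0.056 toe [0.0293 0.015 ] g [-0.2486  0.0606] end z 0.0318
0.012 th 0.017 toe [0.0298 0.0185] g [-0.2496  0.0532] end z 0.0236
0.016 th -0.022 toe [0.0304 0.022 ] g [-0.2502  0.0459] end z 0.0155
0.018 th -0.041 toe [0.0307 0.0237] g [-0.2503  0.0423] end z 0.0115
0.02 th -0.060 toe [0.031  0.0254] g [-0.2503  0.0387] end z 0.0076
0.022 th -0.078 toe [0.0314 0.0272] g [-0.2501  0.0352] end z 0.0038
[ 0.63064777 -0.21655993  0.10124667] [ 0.11178654 -6.39444674 -1.9750396 ] [-1.36435122 -0.1994444   0.0310424 ]
TCP s -0.2357770121790522 toe [0.59700125 0.04669983 0.00414061]
```

```bash
python3 -m crank '[[[0.002,0,0.0004],0,-1],[[0.004,0,0.0008],0,-1],[[0.006,0,0.0014],0,-1],[[0.008,0,0.0022],0,-1],[[0.010,0,0.0032],0,-1],[[0.012,0,0.0042],0,-1],[[0.012,0,0.0042],0,-1]]' 30
python3 - <<'E'
from h import *
o=get_obs();print(o["wrist_force"],o["moment"])
snap("scene","s9",5,(200,180,340,280)); snap("wrist","w9",1.4)
E
```

```text
t: 22.4
eef_pos: [0.6311, -0.2207, 0.089]
orientation: [0.747, 1.566, -0.696]
wrist_force: [-0.4, 1.3, -2.0]
grip_width: 0.0259
[-0.41318574  1.31680995 -1.95859295] [ 0.53659424 -0.03195135 -0.00646835]
```

View pics/s9.png

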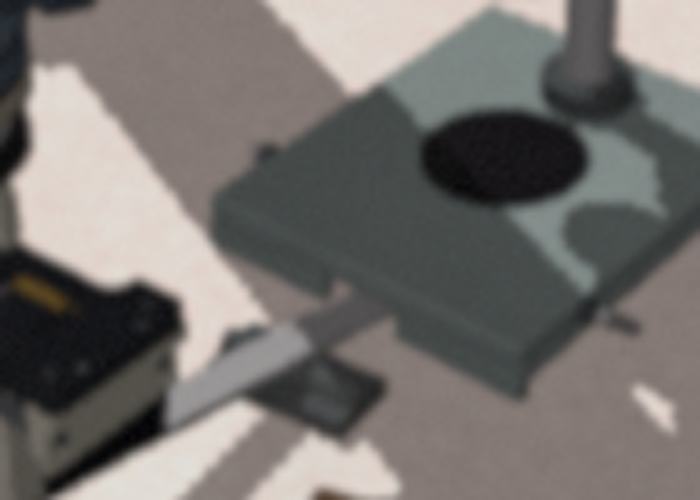

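View pics/w9.png

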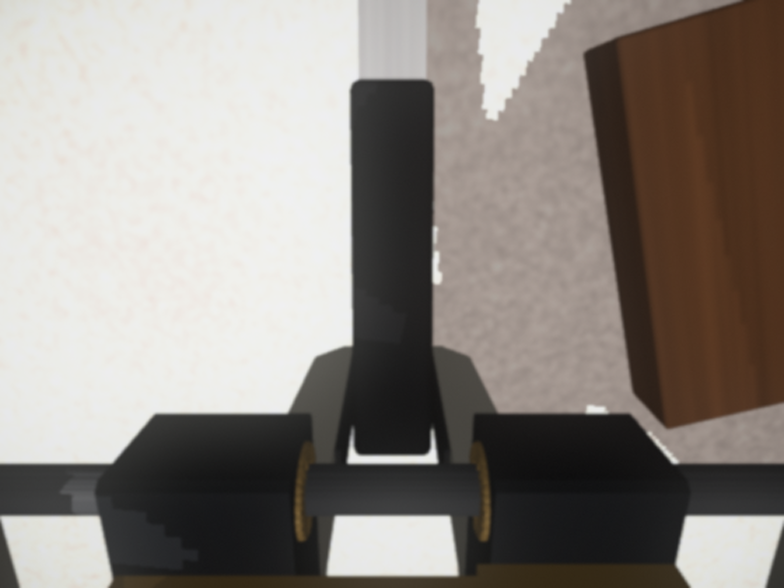

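```bash
python3 -m crank '[[[0.003,0,0.0006],0,-1],[[0.006,0,0.0016],0,-1],[[0.006,0,0.0016],0,-1]]' | sed -n '1,2p;4p'; python3 -m crank '[[[0,0,-0.0005],0,-1],[[0,0,-0.001],0,-1],[[0,0,-0.001],0,-1]]'  | sed -n '2p;4p'
```

```text
t: 22.88
eef_pos: [0.6315, -0.2227, 0.0831]
wrist_force: [-0.0, -1.8, -0.6]
eef_pos: [0.6316, -0.2225, 0.0835]
wrist_force: [-0.2, -5.1, -1.7]
```

```bash
python3 -m crank '[[[0.0016,0,0.0006],0,-1],[[0.0032,0,0.0014],0,-1],[[0.0055,0,0.0022],0,-1],[[0.008,0,0.003],0,-1],[[0.011,0,0.0038],0,-1],[[0.011,0,0.0038],0,-1]]' 45
python3 - <<'E'
from h import *
o=get_obs();print(o["wrist_force"],o["moment"])
snap("scene","s10",5,(200,180,340,280))
E
```

```text
t: 24.0
eef_pos: [0.6325, -0.2259, 0.0732]
orientation: [0.762, 1.563, -0.681]
wrist_force: [-2.3, 3.1, 9.4]
grip_width: 0.0256
[-2.319483    3.06934874  9.41855419] [1.01332038 0.33114243 0.05936208]
```

View pics/s10.png

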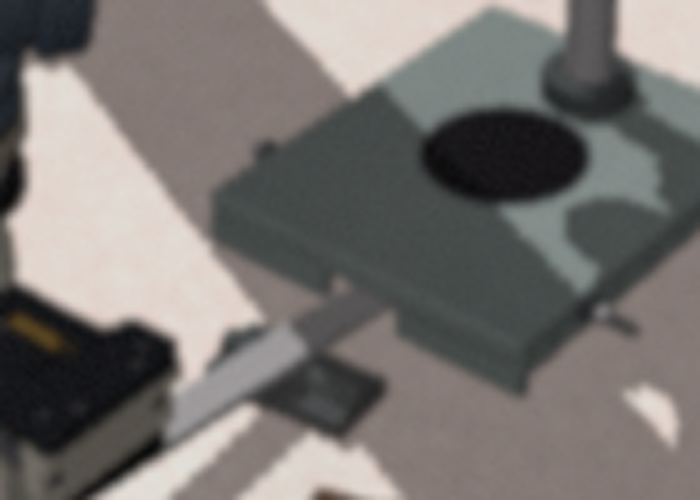

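```bash
python3 -m crank '[[[0.002,0,-0.0005],0,-1],[[0.004,0,-0.0003],0,-1],[[0.006,0,0.0],0,-1],[[0.008,0,0.0004],0,-1],[[0.010,0,0.0008],0,-1],[[0.012,0,0.001],0,-1],[[0.012,0,0.001],0,-1]]' 55
python3 - <<'E'
from h import *
o=get_obs();print(o["wrist_force"],o["moment"]);print("s",(o["eef_pos"]-[.602,.0175,0])@np.array([-.1253,.992,0]))
snap("scene","s11",5,(200,180,340,280))
E
```

```text
t: 24.92
eef_pos: [0.6334, -0.2279, 0.0628]
orientation: [0.746, 1.56, -0.697]
wrist_force: [-1.8, -3.8, 11.1]
grip_width: 0.0255
[-1.78188483 -3.80061518 11.08885239] [-0.21561013  0.45179551  0.17115643]
s -0.247426539796401
```

View pics/s11.png

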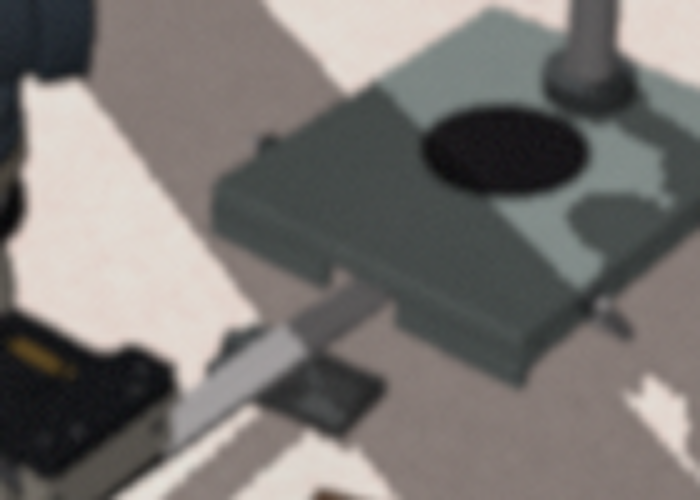

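```bash
python3 -m crank '[[[0.002,0,0.0003],0,-1],[[0.004,0,0.0006],0,-1],[[0.006,0,0.0009],0,-1],[[0.008,0,0.0012],0,-1],[[0.010,0,0.0014],0,-1],[[0.012,0,0.0015],0,-1],[[0.013,0,0.0015],0,-1],[[0.013,0,0.0015],0,-1]]' 60
python3 - <<'E'
from h import *
o=get_obs();print(o["wrist_force"],o["moment"]);print("s",(o["eef_pos"]-[.602,.0175,0])@np.array([-.1253,.992,0]))
snap("scene","s12",5,(200,180,340,280))
E
```

```text
t: 25.98
eef_pos: [0.6344, -0.2301, 0.0513]
orientation: [0.757, 1.558, -0.686]
wrist_force: [-2.6, -2.6, 12.2]
grip_width: 0.0252
[-2.62121861 -2.55977624 12.17705787] [0.16125864 0.57096428 0.2673306 ]
s -0.2496921492211733
```

View pics/s12.png

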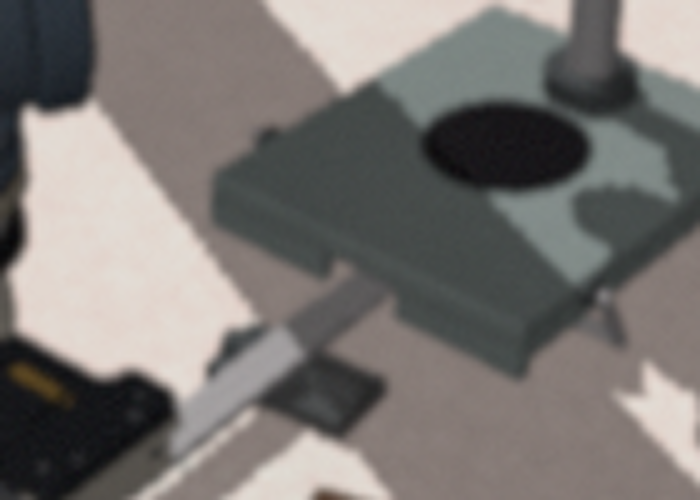

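```bash
python3 -m crank '[[[0.002,0,0.0001],0,-1],[[0.004,0,0.0002],0,-1],[[0.006,0,0.0003],0,-1],[[0.008,0,0.0003],0,-1],[[0.009,0,0.0003],0,-1],[[0.009,0,0.0003],0,-1]]' 60
python3 - <<'E'
from h import *
o=get_obs();print(o["wrist_force"],o["moment"]);print("s",(o["eef_pos"]-[.602,.0175,0])@np.array([-.1253,.992,0]))
snap("scene","s13",5,(240,180,380,280)); snap("wrist","w13")
snap("scene","s13b",5,(140,190,280,290))
E
```

```text
t: 26.78
eef_pos: [0.6353, -0.2311, 0.0438]
orientation: [0.757, 1.556, -0.686]
wrist_force: [-2.4, -2.1, 12.3]
grip_width: 0.0258
[-2.37667196 -2.06675603 12.31741705] [0.21113466 0.5963708  0.28815442]
s -0.25082841469685
```

View pics/s13.png

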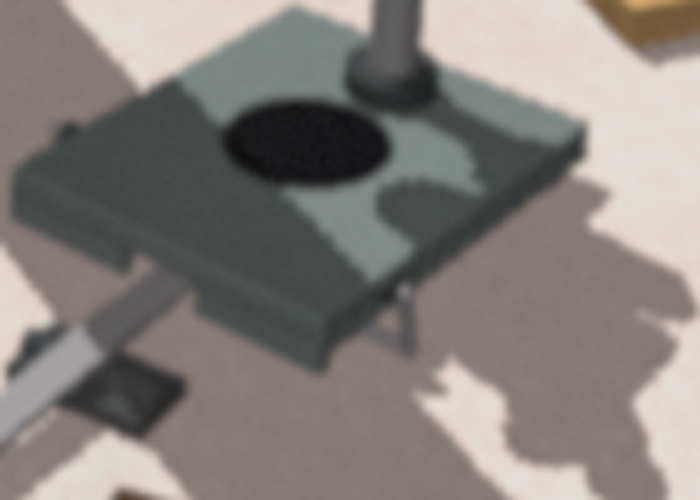

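View pics/s13b.png

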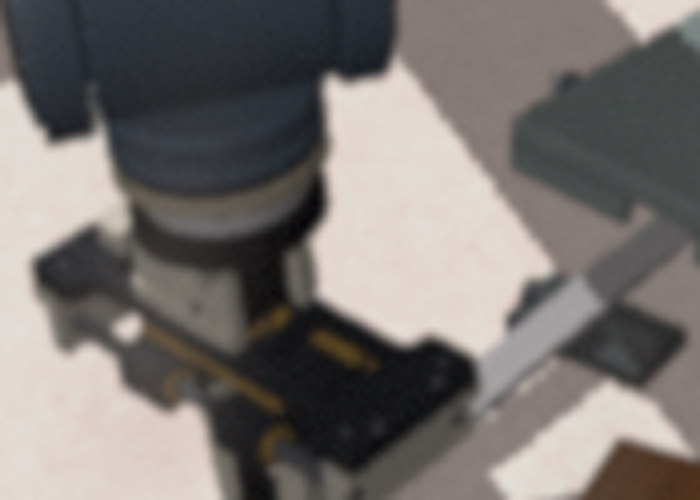

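```bash
python3 -m crank '[[[0.0015,0,0],0,-1],[[0.003,0,0],0,-1],[[0.0045,0,0],0,-1],[[0.0045,0,0],0,-1]]' 60
python3 - <<'E'
from h import *
o=get_obs();print(o["wrist_force"],o["moment"]);print("s",(o["eef_pos"]-[.602,.0175,0])@np.array([-.1253,.992,0]))
snap("scene","s14",8,(280,210,350,265))
E
```

```text
t: 27.42
eef_pos: [0.6359, -0.2315, 0.0408]
orientation: [0.763, 1.554, -0.679]
wrist_force: [-3.4, 0.5, 13.9]
grip_width: 0.0255
[-3.39539034  0.51482323 13.88905335] [0.54344742 0.74771708 0.35405209]
s -0.25120962484590376
```

View pics/s14.png

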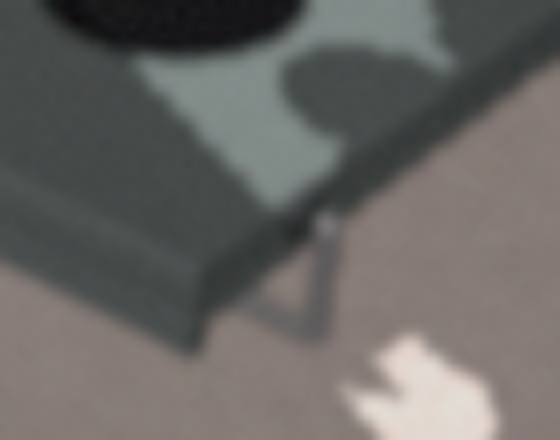

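Run:
```python
from h import *
f=grab_frame("scene")
ys=np.radians(97.2); us=np.array([np.cos(ys),np.sin(ys),0]); vs=np.array([-us[1],us[0],0]); fm=np.array([.602,.0175,0]); z=np.array([0,0,1.])
for rise in (.016,.019,.021):
  phi=rise/.232
  def W(s,zz,v):
    x=s-.232; S=.232+x*np.cos(phi)+zz*np.sin(phi); Z=-x*np.sin(phi)+zz*np.cos(phi)
    return fm+us*S+vs*v+z*Z
  for v in (-.104,):
    c=lambda P:((proj(f,P)[0]-[280,210]+.5)*8).round(0)
    piv=c(W(.05,.03,v)); L=.0385
    out=[]
    for q in (.5,.6,.7,.8,.87):
        b=.83-q   # backward lean rel plate
        e=W(.05+L*np.sin(b),.03-L*np.cos(b),v); out.append((q,(c(e)-piv).tolist(),round(e[2],4)))
    print(rise,"corner low",c(W(0,.012,-.1)),"piv",piv,out)
```

```text
0.016 corner low [203. 341.] piv [316. 221.] [(0.5, [14.0, 79.0], np.float64(0.0053)), (0.6, [7.0, 88.0], np.float64(0.0045)), (0.7, [0.0, 95.0], np.float64(0.004)), (0.8, [-7.0, 102.0], np.float64(0.004)), (0.87, [-12.0, 106.0], np.float64(0.0042))]
0.019 corner low [204. 333.] piv [317. 214.] [(0.5, [14.0, 81.0], np.float64(0.0075)), (0.6, [7.0, 89.0], np.float64(0.0067)), (0.7, [-1.0, 96.0], np.float64(0.0063)), (0.8, [-8.0, 103.0], np.float64(0.0063)), (0.87, [-13.0, 106.0], np.float64(0.0066))]
0.021 corner low [204. 327.] piv [318. 210.] [(0.5, [13.0, 81.0], np.float64(0.0089)), (0.6, [6.0, 89.0], np.float64(0.0082)), (0.7, [-1.0, 96.0], np.float64(0.0079)), (0.8, [-9.0, 103.0], np.float64(0.0079)), (0.87, [-14.0, 106.0], np.float64(0.0082))]
```

```bash
python3 -m crank '[[[0.0012,0,0],0,-1],[[0.0025,0,0],0,-1],[[0.003,0,0],0,-1],[[0.003,0,0],0,-1]]' 60
python3 - <<'E'
from h import *
o=get_obs();print(o["wrist_force"],o["moment"]);print("s",(o["eef_pos"]-[.602,.0175,0])@np.array([-.1253,.992,0]))
snap("scene","s15",8,(280,210,350,265))
E
```

```text
t: 28.02
eef_pos: [0.6364, -0.2316, 0.0393]
orientation: [0.767, 1.553, -0.674]
wrist_force: [-4.6, 0.7, 12.8]
grip_width: 0.0258
[-4.60847366  0.66800484 12.83108792] [0.75017797 0.83339784 0.39277837]
s -0.25141803845118965
```

View pics/s15.png

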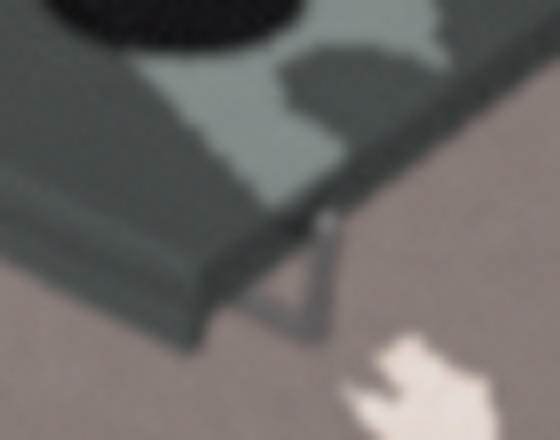

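Run:
```python
from h import *
snap("wrist","w15",1.4); snap("scene","s15b",4,(110,190,300,300))
```

```text
(no output)
```

View pics/w15.png

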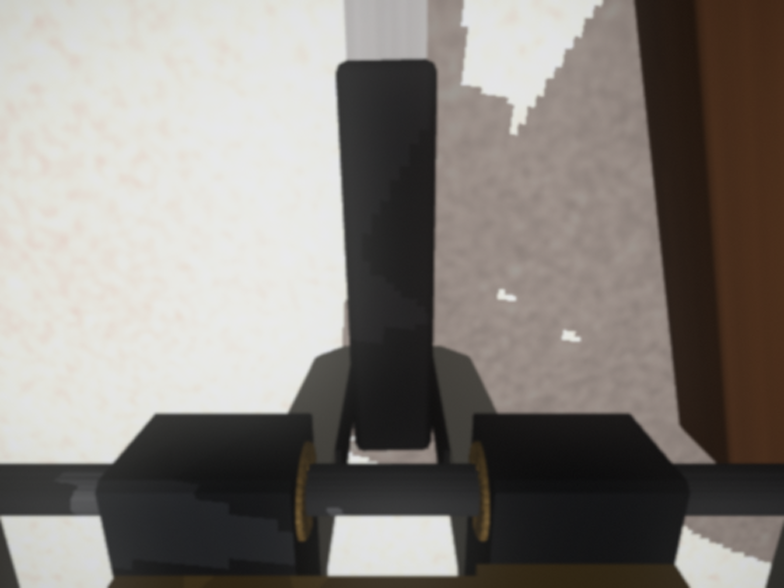

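View pics/s15b.png

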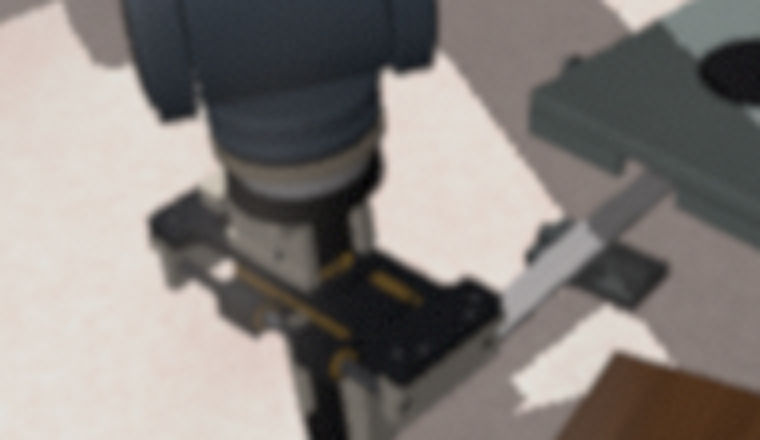

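```bash
python3 -m crank '[[[-0.001,0,0],0,-1],[[-0.002,0,0],0,-1],[[-0.003,0,0],0,-1],[[-0.004,0,0],0,-1],[[-0.005,0,0],0,-1],[[-0.006,0,0],0,-1],[[-0.007,0,0],0,-1],[[-0.008,0,0],0,-1],[[-0.008,0,0],0,-1]]' 60
python3 - <<'E'
from h import *
o=get_obs();print(o["wrist_force"],o["moment"])
snap("scene","s16",8,(280,210,350,265))
E
```

```text
t: 29.3
eef_pos: [0.6362, -0.2316, 0.047]
orientation: [0.764, 1.553, -0.677]
wrist_force: [-0.9, 0.5, -6.2]
grip_width: 0.0257
[-0.8997712   0.49544624 -6.24414544] [-0.68191433 -0.0496151   0.12752524]
```

View pics/s16.png

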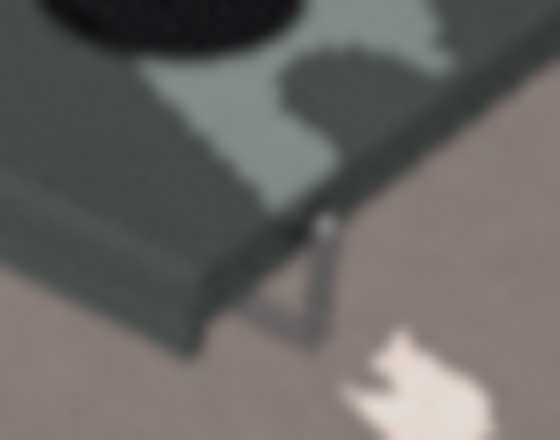

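```bash
python3 -m crank '[[[0.001,0,0],0,-1],[[0.002,0,0],0,-1],[[0.002,0,0.002],0,-1],[[0.002,0,0.005],0,-1],[[0.002,0,0.008],0,-1],[[0.002,0,0.008],0,-1]]' 60
python3 -m crank '[[[-0.001,0,0.004],0,-1],[[-0.002,0,0.01],0,-1],[[-0.003,0,0.018],0,-1],[[-0.004,0,0.026],0,-1],[[-0.006,0,0.034],0,-1],[[-0.006,0,0.034],0,-1]]' 60
python3 - <<'E'
from h import *
o=get_obs();print(o["wrist_force"],o["moment"])
snap("scene","s17",5,(230,180,370,280))
E
```

```text
t: 30.1
eef_pos: [0.6374, -0.24, 0.0452]
orientation: [0.767, 1.553, -0.674]
wrist_force: [0.5, 0.1, -4.8]
grip_width: 0.0257
t: 30.85
eef_pos: [0.6418, -0.2744, 0.0519]
orientation: [0.775, 1.552, -0.668]
wrist_force: [0.3, 0.3, -4.0]
grip_width: 0.0255
[ 0.31683065  0.33468473 -4.00398961] [-0.25476141 -0.0972879   0.00151263]
```

View pics/s17.png

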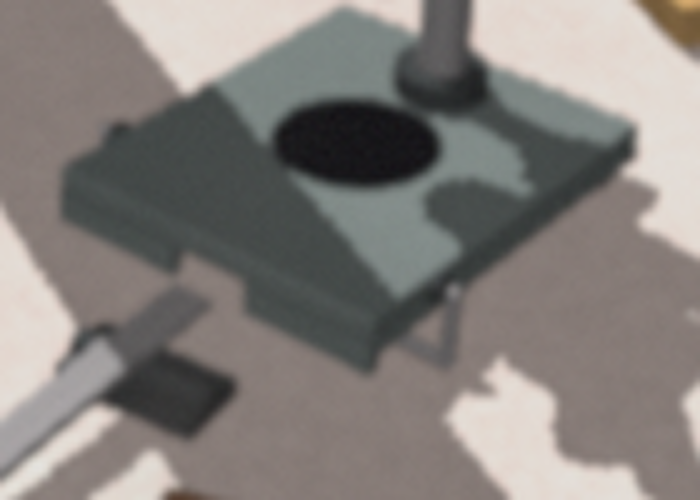

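```bash
python3 -m crank '[[[-0.01,0,0.01],0,-1],[[-0.02,-0.005,0.025],0,-1],[[-0.025,-0.015,0.045],0,-1],[[-0.025,-0.03,0.065],0,-1],[[-0.025,-0.045,0.085],0,-1],[[-0.025,-0.06,0.1],0,-1],[[-0.025,-0.075,0.11],0,-1],[[-0.025,-0.08,0.115],0,-1],[[-0.025,-0.08,0.115],0,-1]]' 60
python3 -m crank '[[[0.008,0,0],0,-1],[[0.016,0,0],0,-1],[[0.024,0,0],0,-1],[[0.03,0,0],0,-1],[[0.034,0,0],0,-1],[[0.034,0,0],0,-1]]' 60
python3 - <<'E'
from h import *
o=get_obs();print(o["wrist_force"],o["moment"])
snap("top","t18",3,(220,100,470,290)); snap("scene","s18",3,(60,180,320,350))
E
```

```text
t: 32.02
eef_pos: [0.5766, -0.3981, 0.0772]
orientation: [0.78, 1.553, -0.662]
wrist_force: [0.8, 0.3, -3.6]
grip_width: 0.0254
t: 32.78
eef_pos: [0.577, -0.3984, 0.0429]
orientation: [0.78, 1.553, -0.662]
wrist_force: [-0.3, -0.4, -4.0]
grip_width: 0.0259
[-0.32993289 -0.37431984 -3.96763648] [-0.28115092 -0.1139983  -0.02199491]
```

View pics/t18.png

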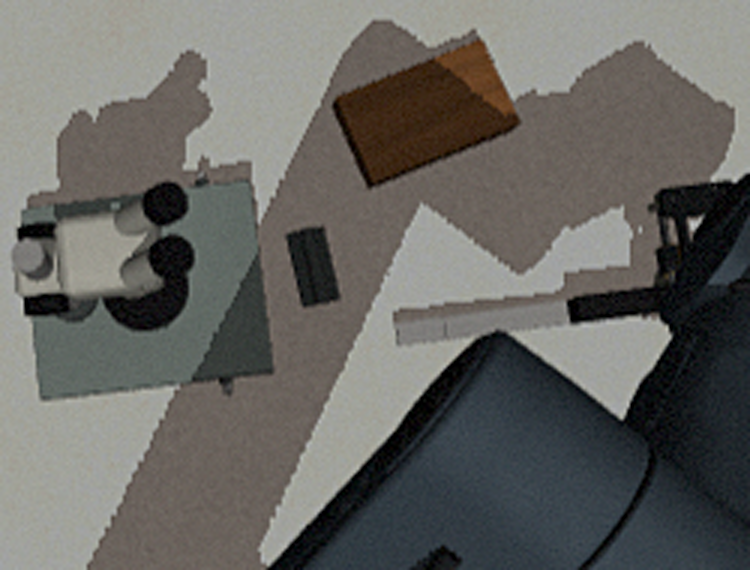

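View pics/s18.png

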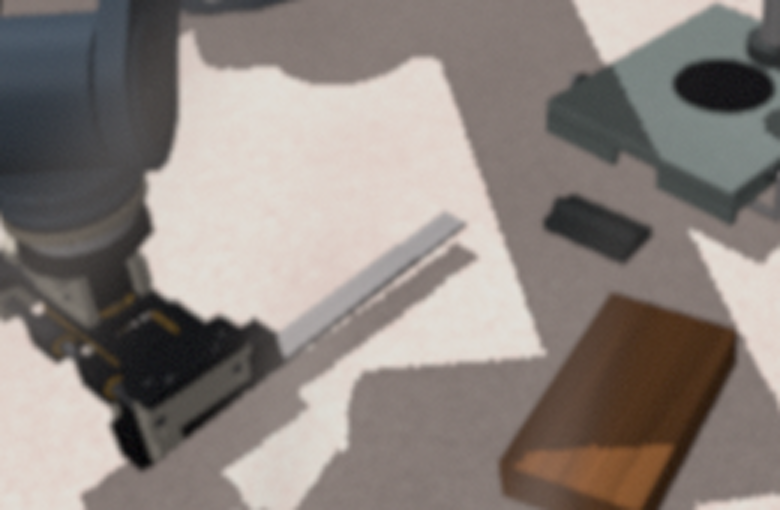

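```bash
python3 -m crank '[[[0.002,0,0],0,-1],[[0.004,0,0],0,-1],[[0.004,0,0],0,-1]]' 8 | sed -n '1,2p;4p'; python3 -m crank '[[[0,0,0],0,-1],[[0,0,0],0,-1],[[0.002,0,0],0,-1],[[0.004,0,0],0,-1],[[0.006,0,0],0,-1],[[0.007,0,0],0,-1],[[0.007,0,0],0,-1]]' 4 | sed -n '1,2p;4p'
python3 - <<'E'
from h import *
o=get_obs();print(o["wrist_force"],o["moment"])
snap("scene","s19",3,(60,180,320,350))
E
```

```text
t: 33.25
eef_pos: [0.5772, -0.3986, 0.0394]
wrist_force: [0.6, 0.5, -3.6]
t: 34.12
eef_pos: [0.5773, -0.3986, 0.0323]
wrist_force: [0.4, -0.3, -2.9]
[ 0.41306317 -0.26169881 -2.86532989] [ 0.00582183 -0.12114735 -0.0774742 ]
```

View pics/s19.png

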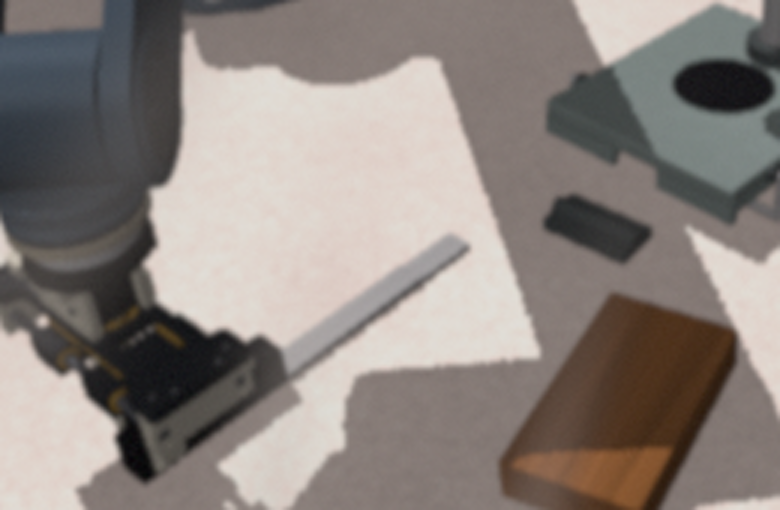

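```bash
python3 -m crank '[[[0.0015,0,0],0,-1],[[0.002,0,0],0,-1],[[0.002,0,0],0,-1]]' | sed -n '1,2p;4p'; python3 -m crank '[[[0.0015,0,0],0,-1],[[0.002,0,0],0,-1],[[0.002,0,0],0,-1]]' | sed -n '1,2p;4p'
```

```text
t: 34.55
eef_pos: [0.5777, -0.3988, 0.0312]
wrist_force: [-1.1, 1.0, 6.1]
t: 34.92
eef_pos: [0.5778, -0.3992, 0.0299]
wrist_force: [-2.8, 0.2, 5.3]
```

```bash
python3 -m crank '[[[-0.001,0,0],0,-0.2],[[-0.001,0,0],0,0.2],[[-0.001,0,0],0,0.2],[[-0.001,0,0],0,0.2],[[-0.001,0,0],0,0.2],[[-0.02,0,0],0,0.2],[[-0.05,0,0],0,0.2],[[-0.09,0,0],0,0.2],[[-0.13,0,0],0,0.2],[[-0.13,0,0],0,0.2]]'
python3 - <<'E'
from h import *
snap("top","t20",3,(200,100,460,290)); snap("scene","s20",2.6,(90,150,380,350)); snap("wrist","w20")
snap("scene","s20b",8,(280,210,350,265))
E
```

```text
t: 36.17
eef_pos: [0.5771, -0.3986, 0.1649]
orientation: [0.767, 1.544, -0.676]
wrist_force: [0.1, -0.7, -0.6]
grip_width: 0.0557
```

View pics/t20.png

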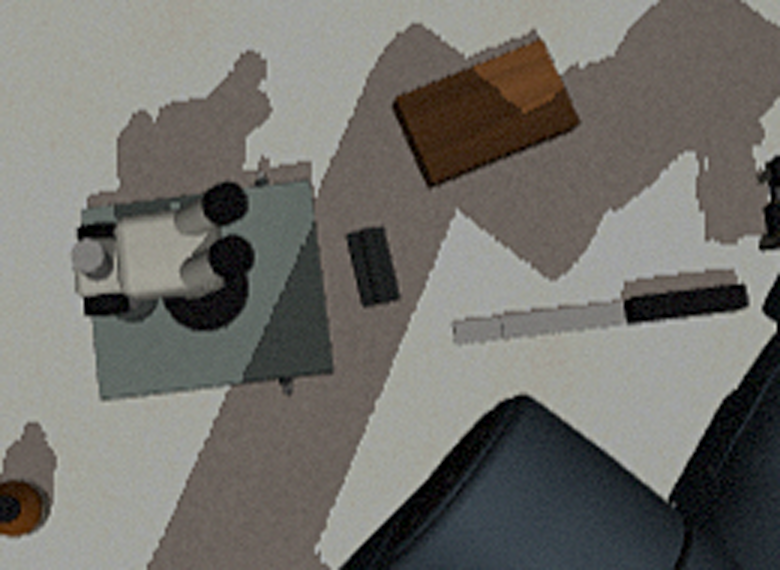

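View pics/s20.png

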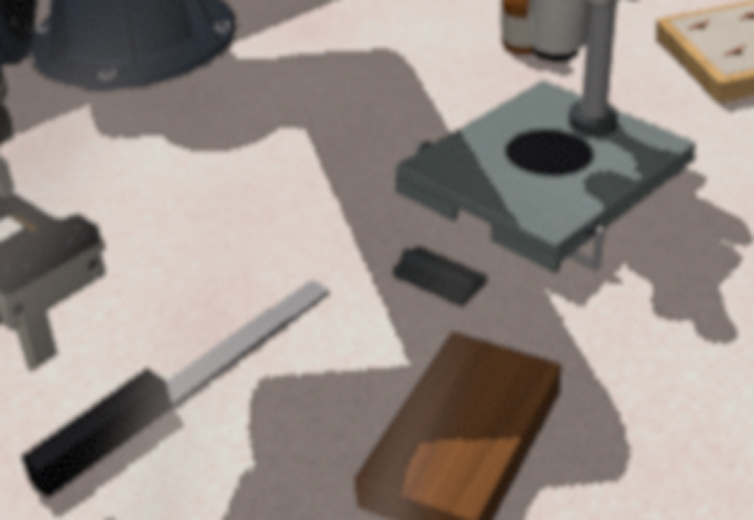

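View pics/s20b.png

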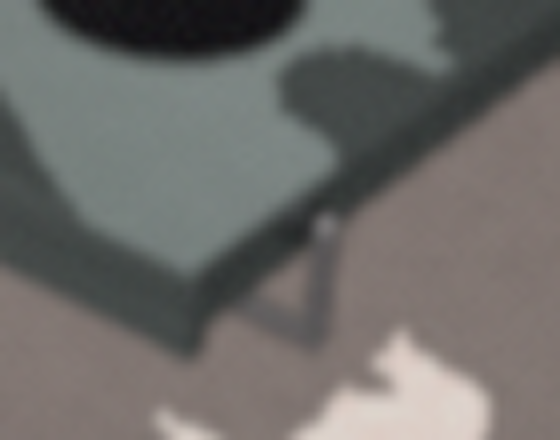

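The bar lies flat and clear of stand and block. The stand rests on its upright prop and the gripper is clear, so I'm handing the job in.

```bash
python3 -c "
from station import workorder
print(workorder.job_done())"
```

```text
the job is handed in; nothing more can be done
None
```

The stand's front is up on its spring prop, and the bar lies flat on the bench, clear of the stand and the block. I handed the job in at about 36 s of the 61 s allowed; no verdict is reported.

- **Finding the stop:** I tilted the bar toe-down and slid it over the fulcrum in steps of 1.5 to 2 mm, with the force read after each. The toe met the stop about 29–30 mm behind the front edge. The highest force read there was 6.4 N, and the stand showed no shift in the pictures.
- **Levering:** I pressed the handle down with readings up to about 14 N until the prop swung past upright. I then let the stand down slowly onto it, drew the bar out and laid it on the bench.
- **Last pictures:** The prop is forward, at about 0.83–0.87 rad by my projection, and the stand rests tilted on it. The slide box and bottle look where they were. I did not compare the specimen case carefully. The gripper was open and about 0.16 m up.

**Checks that were not clean:**
- The top and scene cameras disagreed by about 4 mm on the stand's position, so I relied on feel for the stop.
- Over the last 3 mm of pressing the handle moved only half as far as commanded, and the stand did not visibly rise further. A small sideways force of about 5 N built up and the bar turned slightly in the jaws.
- When the bar was set down it was already touching the bench, and the force rose to about 6 N before I let go.

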